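# Run a batch of probes through the UV disinfection box

### The job

Lift the lid of the UV box fully open until it rests on its stop; take out the finished probe (green head) and lay it in the steel tray, and put every used probe from the blue mat into the box. Shut the lid fully, and only then turn the selector knob so that it clicks in at the green mark. Leave the bottle, the meter and the screwdriver where they are.

Things in the scene. Friction and masses are not known exactly. Their poses are not given: they have to be found in the camera images.
- machine: White UV disinfection box, fixed. Origin: underside, below the chamber's centre; x away from the robot, y left. Chamber outside 180 (x) x 300 mm (y), walls 8 mm, rim at z 80, inner floor at z 30 mm (inside 164 x 284 x 50 deep). On its right (-y) a grey control deck, y -261 to -151 mm, as long in x, top at z 90 mm, with the selector knob and four coloured dots round it
- chamber_floor (a point): centre of the chamber's inner floor, at (0, 0, 30 mm) of the box; same axes as the box
- lid (a joint): lid angle: 0 shut, grows as it opens upward about its far (+x) edge, stop at 1.7 rad (just past upright); may start slightly ajar. Lid 180 x 300 x 10 mm, 0.35 kg. Stiff hinge (0.5 N m of friction): it stays where it is left, 3 to 8 N at the handle move it, and it must be moved all the way down to shut
- lid_hinge (a point): middle of the lid's hinge line, at (90, 0, 80.5 mm) of the box; the line runs along the box's y. Its axes turn with the lid: x away from the free edge, z out of the upper face
- lid_handle (a point): middle of the lid's handle, a dark round bar 10 mm thick, 130 mm long along the box's y, on a post at each end, its centre 45 mm off the lid's upper face and 12 mm from the free edge: (-168, 0, +55 mm) from lid_hinge in the lid's axes. Fully open, it is on the far side of the lid, 240 mm above the bench
- knob (a joint): selector angle, 0 to 1.97 rad, grows clockwise seen from above. Four detents: 0 (white dot), 0.65 (yellow), 1.30 (green) and 1.95 rad (red); let go between them it springs into a near one. Starts in the white or yellow one. About 0.15 N m turns it past a click
- knob_grip (a point): on the knob's axis at gripping height, (-5, -206, 127 mm) of the box. Black knob with an upright bar grip 49 x 14 mm, 32 mm high (top 134 mm above the bench), white line at its pointing end; at angle a the bar points to (-cos a, +sin a) in the box's axes, so at 0 to the box's front
- mat: blue mat fixed to the bench, 170 (x) x 260 (y) x 3 mm, on which the used probes lie; origin centre of the underside
- tray: open steel tray fixed to the bench, 120 (x) x 170 (y) x 30 mm high, walls and floor 5 mm; origin centre of the underside. Fits one probe laid along its y
- probe_red: used handheld scanner probe, 100 mm long (its x), 28 mm high when lying flat, 120 g give or take: white plastic handle 64 mm long and 30 mm wide (x from -50 to +14 mm), then a wider red head 36 mm long and 44 mm wide (x from +14 to +50 mm). Origin: centre of the underside; x points to the head, z up as it lies. Lies on the mat; some are absent
- probe_blue: used handheld scanner probe, 100 mm long (its x), 28 mm high when lying flat, 120 g give or take: white plastic handle 64 mm long and 30 mm wide (x from -50 to +14 mm), then a wider blue head 36 mm long and 44 mm wide (x from +14 to +50 mm). Origin: centre of the underside; x points to the head, z up as it lies. Lies on the mat; some are absent
- probe_orange: used handheld scanner probe, 100 mm long (its x), 28 mm high when lying flat, 120 g give or take: white plastic handle 64 mm long and 30 mm wide (x from -50 to +14 mm), then a wider orange head 36 mm long and 44 mm wide (x from +14 to +50 mm). Origin: centre of the underside; x points to the head, z up as it lies. Lies on the mat; some are absent
- probe_green: finished handheld scanner probe, 100 mm long (its x), 28 mm high when lying flat, 120 g give or take: white plastic handle 64 mm long and 30 mm wide (x from -50 to +14 mm), then a wider green head 36 mm long and 44 mm wide (x from +14 to +50 mm). Origin: centre of the underside; x points to the head, z up as it lies. Lies in the chamber, under the shut lid, at the start
- bottle: closed white plastic bottle with a blue cap, 64 mm across, about 150 mm tall, stands upright; leave alone. Origin: centre of its underside
- meter: yellow handheld meter lying flat, 180 x 85 x 35 mm; leave alone. Origin: centre of its underside
- driver: red screwdriver 200 mm long; leave alone. Origin: its middle
There are look-alikes about, which are no part of the job. Leave any purple or turquoise look-alike of the probe_red alone.

How it is judged:
By the outcome, as a careful person would: the job done as asked, in the order asked, and still so for the second after the job is handed in, with the robot touching nothing.
Of probe_red, probe_blue, probe_orange only 2 to 3 are there at a start; the rules pass over those that are not, and their reading is None.
At some moment in a run one of probe_red, probe_blue, probe_orange, probe_green may be knocked a few centimetres aside while the robot is not near it.
Once in a run the grip may slacken for a moment while it holds something.
It also fails if it takes over 210 s, if anything falls off the work surface, if the arm or the gripper's body presses on something with over 40 N, if the wrist force passes 120 N, or if a joint passes its speed limit or range.

### The arm

A 7-joint arm with a two-finger parallel gripper is mounted at the origin on the work surface. World frame = base frame: x ahead of the robot, y to its left, z up, the work surface at z = 0. Lengths are in m, angles in rad, forces in N, time in s.
With the tool pointing down it reaches from about 0.425 to 0.95 m from the base axis. Payload 4.7 kg.
Tool frame: the origin (TCP) lies on the centre line of the jaws, within the pads' length; the fingertips stand 8 mm ahead of it and the grasp point (between the pads) lies 11 mm behind it (ctrl.nose_length is the distance from the TCP to the fingertips, in m); z points along the fingers, y is the line along which they close (so a half turn about z gives the same grasp; the last joint's range is limited). The gripper opens to 85 mm and grips with 20 to 120 N. Pads are 22 mm wide; open, the fingers measure 114 mm over their backs; the gripper's body (76 mm by 85 mm) begins 54 mm behind the grasp point. The pads swing forward as they close: fully open they stand 13 mm farther back than shut.
Start: joints at [-1.24, 0.469, -0.049, 1.532, 0.024, 1.141, -0.082], TCP at [0.238, 0.632, 0.203] pointing down, gripper open.
Joint ranges: [-2.59, 2.59], [-0.33, 1.99], [-1.39, 1.29], [0.1, 2.45], [-1.04, 4.18], [0.21, 1.99], [-2.66, 2.66]. Speed limits (rad/s): [2.57, 2.57, 3.14, 3.14, 3.14, 3.14, 3.14].

### API

Orientations are given as a unit quaternion [w, x, y, z].
In Python, from station import ctrl, vision gives the robot as it stands.
- The arm moves only by the tool step_arm, never from a script. Its argument "targets" is a list of rows, each a list of 7 numbers: the shift along the tool's x, y, z in mm, then the turn, a rotation vector about the tool's x, y, z in rad, then the opening, from -1 (shut) to 1 (fully open). In form: [[x, y, z, ax, ay, az, jaw], ...]. A call has 1 to 5 rows; each row shifts and turns the commanded pose from where the row before left it, along the tool's axes as they then stand; what a row does not reach is not made up. A row lasts 1/8 s, in which the tool goes at most 62.5 mm and 10.7 degrees, less where a joint would pass 70% of its speed; a pose out of reach is approached as far as the arm can. A call is refused whole if a number of a shift passes 62.5 or a number of a turn 0.188, either way. A call with a gripper value outside its range is refused whole. The fingers move at their own pace and stop on an object; "newtons" is the grip in N (left out, the last holds). Time passes only in rows, so rows that do not move let the fingers close. It gives the time, the measured TCP pose, the force, the opening and the grip force at its end, in the units of the state.
- ctrl.sense(): the state, without advancing time (a new reading comes with each control period).
- vision.grab_frame(name): name is "side" or "top" or "wrist"; returns a dict with "img" (420x560x3 uint8, red, green, blue), "range_z" (420x560 float32, m along the optical axis (not along the pixel's ray), 0 where there is no reading), "fx", "fy", "cx", "cy" (pixels), "T" (4x4, takes a point from camera to world coordinates). Camera axes: x right, y down, z forward; pixel columns grow to the right and rows downward; lengths in m; the calibration is good to about 2 mm. A picture is of the moment at which its call begins.
- ctrl.hand_in(): hands the job in; it is judged then, once.
The state is a dict: "time_s": time; "joints": joint angles; "joint_vel": joint speeds; "joint_torque": joint torques, N m; "eef_pos": TCP position; "tcp_rot": TCP orientation; "ft_force": force on the tool from outside, world axes, zero at the start; "moment": the same for the moment, N m; "opening": finger opening in m; "gripper_force": force on a finger pad.
Only numpy, scipy, OpenCV 4.12 (cv2) and the standard library are available. Lean on these libraries where they do the work, as an engineer would, in place of code of your own. Each camera call takes 0.05 s, during which the arm holds its last target. There are 200 camera calls.

## Working session

There is one attempt and no reset: what is moved stays moved. The work goes in short steps, Python scripts to look and compute and a tool call to move; the robot and the scene stay as the last step left them, time stands still between calls to the robot, and variables do not carry over. Pictures are saved under pics/ and viewed, at most 14 in all, crops included, and the job is handed in when it is done.

Besides the shell and the picture viewer there is one more tool, called as a command line: name --pt "numbers of a row" for each row, then --argument value for the rest. step_arm: Moves the arm, as the interface text tells. Its arguments: {"type":"object","properties":{"targets":{"type":"array"},"newtons":{"type":"number"}},"required":["targets"]}

```bash
ls; mkdir -p pics; cat > h.py <<'E'
import numpy as np, cv2
from station import ctrl, vision
def grab(n):
    f=vision.grab_frame(n); return f
def save(f,name): cv2.imwrite('pics/'+name,f['img'][:,:,::-1])
def ray(f,u,v):
    d=f['T'][:3,:3]@np.array([(u-f['cx'])/f['fx'],(v-f['cy'])/f['fy'],1]); return f['T'][:3,3],d
def onz(f,u,v,z):
    o,d=ray(f,u,v); return o+d*(z-o[2])/d[2]
def cloud(f):
    z=f['range_z']; v,u=np.indices(z.shape)
    p=np.stack([(u-f['cx'])/f['fx']*z,(v-f['cy'])/f['fy']*z,z],-1)@f['T'][:3,:3].T+f['T'][:3,3]
    p[z==0]=np.nan; return p
E
python3 - <<'E'
from h import *
s=ctrl.sense(); print({k:np.round(v,3) for k,v in s.items()})
for n in('top','side'):
    f=grab(n); save(f,n+'0.png'); print(n,f['fx'],f['cx'],f['cy'],np.round(f['T'],3).tolist())
E
```

```text
pics
{'time_s': np.float64(0.0), 'joints': array([-1.24 ,  0.469, -0.049,  1.534,  0.024,  1.141, -0.082]), 'joint_vel': array([ 0.   , -0.001, -0.001, -0.   , -0.   ,  0.002, -0.   ]), 'joint_torque': array([-0.0000e+00, -5.1031e+01, -4.7000e-02, -2.3771e+01,  1.1000e-02,
        7.0000e-03, -0.0000e+00]), 'eef_pos': array([0.237, 0.631, 0.201]), 'tcp_rot': array([-0.   ,  0.179,  0.984, -0.001]), 'ft_force': array([0.229, 0.64 , 0.728]), 'moment': array([-0.021, -0.049,  0.002]), 'gripper_force': np.float64(0.0), 'opening': np.float64(0.085)}
top 434.0403474473791 283.62698346380074 211.49244813376913 [[-0.026, -0.99, 0.142, 0.399], [-0.999, 0.029, 0.014, 0.066], [-0.018, -0.142, -0.99, 1.276], [0.0, 0.0, 0.0, 1.0]]
side 398.14320308681255 277.4478502833159 216.87391343785958 [[1.0, 0.022, -0.001, 0.549], [0.015, -0.641, 0.768, -0.746], [0.016, -0.767, -0.641, 0.81], [0.0, 0.0, 0.0, 1.0]]
```

View pics/top0.png

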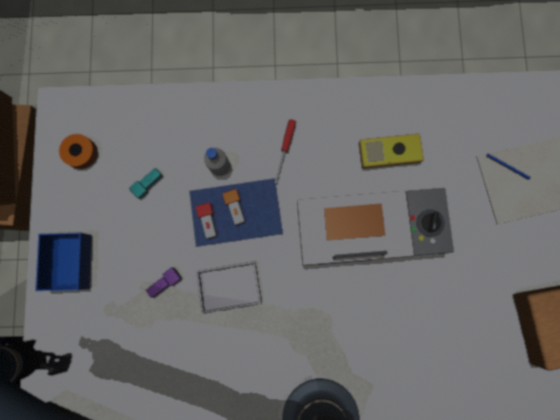

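View pics/side0.png

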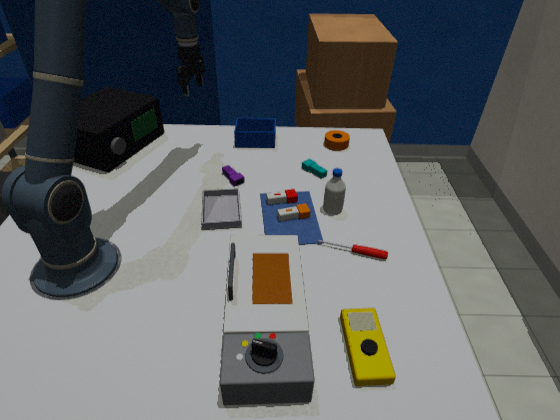

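Top view: box at (375,225), lid handle at (360,255), knob at (431,222). On the mat are the red probe (206,220) and the orange probe (235,208), and no blue one. Possible mix-ups: purple (163,282) and turquoise (146,183) look-alikes, orange tape roll (77,151), blue bin (63,262), and the red driver (290,135). I choose the two probes with white handles on the mat.

```bash
cat >> h.py <<'E'
def mask(f,lo,hi):
    return cv2.inRange(cv2.cvtColor(f['img'],cv2.COLOR_RGB2HSV),lo,hi)
def rect(P):
    (c,s,a)=cv2.minAreaRect((P[:,:2]*1000).astype(np.float32)); return np.round(c,1),np.round(s,1),round(a,2)
def roi(m,x0,x1,y0,y1):
    o=np.zeros_like(m); o[y0:y1,x0:x1]=m[y0:y1,x0:x1]; return o
def tri(f1,p1,f2,p2):
    o1,d1=ray(f1,*p1); o2,d2=ray(f2,*p2)
    A=np.stack([d1,-d2],1); t=np.linalg.lstsq(A,o2-o1,rcond=None)[0]
    a=o1+d1*t[0]; b=o2+d2*t[1]; return (a+b)/2, np.linalg.norm(a-b)
def cen(m):
    n,l,s,c=cv2.connectedComponentsWithStats(m); i=1+np.argmax(s[1:,4]); return c[i],(l==i),s[i]
E
python3 - <<'E'
from h import *
t=grab('top'); s=grab('side'); C=cloud(t); S=cloud(s)
def pr(*a): print(*a)
# heads
for n,lo,hi,rt,rs in (('red',(0,150,80),(6,255,255),(190,222,195,225),(270,305,180,210)),('orange',(7,150,80),(20,255,255),(222,250,180,215),(290,320,200,225))):
    ct,mt,st=cen(roi(mask(t,lo,hi),*rt)); cs,ms,ss=cen(roi(mask(s,lo,hi),*rs))
    pr(n,ct,cs,tri(t,ct,s,cs),'depth z',np.nanmedian(C[mt][:,2]),rect(C[mt]),st)
# whole probes by height over mat
for n,r in (('red',(190,220,195,245)),('orange',(220,250,185,230))):
    z=C[...,2]; m=roi(((z>0.018)&(z<0.06)).astype(np.uint8),*r); c,mm,st=cen(m); pr(n,'body',rect(C[mm]),np.nanpercentile(C[mm][:,2],[10,50,90]))
z=C[...,2]
m=roi(mask(t,(100,100,30),(125,255,255)),185,290,170,250); c,mm,_=cen(m); 
v,u=np.nonzero(mm); P=np.array([onz(t,a,b,.003) for a,b in zip(u,v)]); pr('mat',rect(P),np.nanmedian(C[mm][:,2]))
m=roi((z>0.015).astype(np.uint8),190,270,255,320);c,mm,_=cen(m); pr('tray',rect(C[mm]),np.nanpercentile(C[mm][:,2],[10,50,90]))
for nm,D,r in(('top',C,(290,460,180,275)),('side',S,(200,330,220,410))):
    z=D[...,2]
    m=roi(((z>0.07)&(z<.1)).astype(np.uint8),*r);c,mm,_=cen(m); pr('box',nm,rect(D[mm]),np.nanpercentile(D[mm][:,2],[5,50,95]))
    m=roi((z>0.105).astype(np.uint8),*r);
    k,l,st,ce=cv2.connectedComponentsWithStats(m)
    for i in range(1,k):
        if st[i,4]>15: pr('  high',ce[i],st[i,4],rect(D[l==i]),np.nanpercentile(D[l==i][:,2],[5,50,95]))
# dots: colour
pr('depth corners side box front', )
E
```

```text
red [204.1557377  209.63114754] [290.69230769 193.33333333] (array([0.59002608, 0.31628278, 0.02640937]), np.float64(0.0005993783540398721)) depth z 0.030949782655409264 (array([590.3, 315. ]), array([28.8, 35.9]), 10.15) [198 204  14  12 122]
orange [230.76086957 196.18115942] [302.98979592 208.44897959] (array([0.62788389, 0.23816906, 0.02584606]), np.float64(0.0002569665537516405)) depth z 0.030584181070935412 (array([627.4, 237.8]), array([30.7, 39.1]), 18.25) [224 190  15  14 138]
red body (array([559.9, 309.3]), array([101.7,  43.9]), 15.6) [0.02590396 0.03025551 0.03348264]
orange body (array([597.5, 229.2]), array([102.1,  43.2]), 16.82) [0.02629451 0.03036893 0.0336258 ]
mat (array([584.8, 227.8]), array([162.8, 252.5]), 6.79) 0.002646205047613037
tray (array([366.7, 248.1]), array([119.8, 170.3]), 7.94) [0.02278208 0.02900198 0.03229812]
box top (array([ 523.1, -164.2]), array([182.4, 411.5]), 3.03) [0.08771114 0.09249526 0.09726815]
  high [432.02870813 221.37320574] 209 (array([ 527.4, -313.1]), array([46.3, 49.3]), 23.2) [0.10554553 0.12879858 0.1367397 ]
  high [359.74879227 254.25603865] 207 (array([ 443.9, -112.9]), array([  9.8, 139.2]), 3.13) [0.13835962 0.14365775 0.14768701]
box side (array([ 523.8, -164.8]), array([180.2, 412.1]), 3.17) [0.08716705 0.09170112 0.09566944]
  high [230.98755187 269.71369295] 241 (array([ 444.2, -115.3]), array([ 10.3, 137.1]), 2.88) [0.11801824 0.14298974 0.14562924]
  high [263.84571429 347.50857143] 350 (array([ 526.8, -315.9]), array([18.7, 49.2]), 83.8) [0.10716564 0.12993389 0.13493438]
depth corners side box front
```

```bash
python3 - <<'E'
import cv2
a=cv2.imread('pics/top0.png'); b=cv2.imread('pics/side0.png')
A=cv2.resize(a[175:275,285:465],None,fx=4,fy=4,interpolation=cv2.INTER_CUBIC)
cv2.imwrite('pics/boxtop.png',A)
E
```

```text
(no output)
```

View pics/boxtop.png

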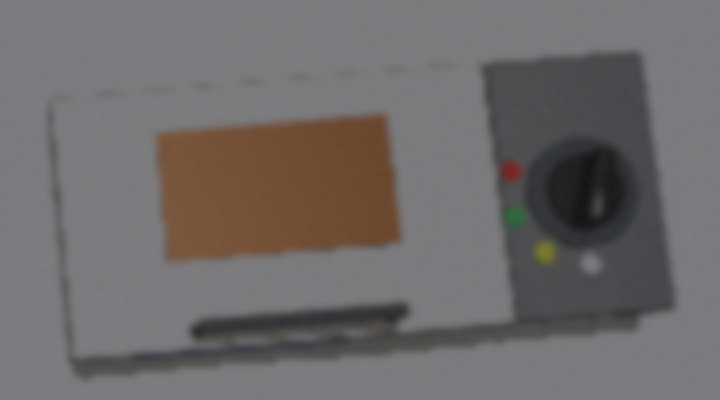

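The crop confirms the layout: the knob's white line (600,205) points at the front, next to the white dot (590,263). The green dot is at (515,215), and the handle is at (300,322). The box sits at (520,-109) mm with a yaw of about 3.1°. Next is the move planner.

```bash
cat >> h.py <<'E'
from scipy.spatial.transform import Rotation as Ro, Slerp
def down(yaw):  # tool z down, tool y at world angle yaw (deg)
    a=np.radians(yaw); y=np.array([np.cos(a),np.sin(a),0]); z=np.array([0,0,-1.]); return Ro.from_matrix(np.stack([np.cross(y,z),y,z],1))
B=Ro.from_euler('z',3.1,degrees=True); BO=np.array([520.4,-109.1,0])
def box(x,y,z): return B.apply([x,y,z])+BO
def plan(wps, start=None, step=55, ang=.17):
    """wps: list of (xyz mm, yaw deg or None); prints tool-frame rows from the sensed pose"""
    s=ctrl.sense(); q=s['tcp_rot']; R=Ro.from_quat([q[1],q[2],q[3],q[0]]); p=np.array(s['eef_pos'])*1000
    for xyz,yaw in wps:
        xyz=np.array(xyz,float); T=R
        if yaw is not None:
            T=min((down(yaw),down(yaw+180)),key=lambda t:(R.inv()*t).magnitude())
        w=(R.inv()*T).as_rotvec()
        n=int(max(np.ceil(np.linalg.norm(xyz-p)/step),np.ceil(np.linalg.norm(w)/ang),1))
        print('->',np.round(xyz),yaw)
        for i in range(n):
            d=R.inv().apply((xyz-p)/(n-i)).round(0 if np.linalg.norm(xyz-p)>40 else 1); r=((R.inv()*T).as_rotvec()/(n-i)).round(3)
            print('  ',[float(x) for x in d]+[float(x) for x in r]); p=p+R.apply(d); R=R*Ro.from_rotvec(r)
E
python3 - <<'E'
from h import *
h=box(-78,0,139)
plan([((420,420,260),40),((520,100,280),3.1),((h[0],h[1],240),3.1)])
E
```

```text
-> [420. 420. 260.] 40
   [-41.0, -22.0, -10.0, -0.0, 0.0, 0.085]
   [-43.0, -19.0, -10.0, -0.0, 0.0, 0.086]
   [-44.0, -15.0, -9.0, -0.0, 0.0, 0.085]
   [-45.0, -11.0, -10.0, -0.0, 0.0, 0.086]
   [-46.0, -7.0, -9.0, -0.001, 0.0, 0.085]
   [-46.0, -4.0, -10.0, -0.0, 0.0, 0.086]
-> [520. 100. 280.] 3.1
   [-44.0, -18.0, -3.0, 0.0, 0.0, 0.092]
   [-46.0, -14.0, -3.0, 0.0, 0.0, 0.092]
   [-47.0, -10.0, -3.0, 0.0, 0.0, 0.092]
   [-48.0, -6.0, -3.0, 0.0, 0.0, 0.092]
   [-48.0, -1.0, -3.0, 0.0, 0.0, 0.092]
   [-48.0, 3.0, -2.0, 0.0, 0.0, 0.092]
   [-47.0, 7.0, -3.0, 0.0, 0.0, 0.092]
-> [ 443. -113.  240.] 3.1
   [-42.0, -18.0, 8.0, 0.0, 0.0, -0.0]
   [-42.0, -18.0, 8.0, 0.0, 0.0, -0.0]
   [-42.0, -18.0, 8.0, 0.0, 0.0, -0.0]
   [-41.0, -18.0, 8.0, 0.0, 0.0, -0.0]
   [-42.0, -17.0, 8.0, 0.0, 0.0, -0.0]
```

step_arm --pt "-41 -22 -10 0 0 0.085 1" --pt "-43 -19 -10 0 0 0.086 1" --pt "-44 -15 -9 0 0 0.085 1" --pt "-45 -11 -10 0 0 0.086 1" --pt "-46 -7 -9 0 0 0.085 1"

```text
time_s: 0.82
eef_pos: [0.391, 0.4546, 0.2508]
tcp_rot: [-0.0, 0.385, 0.923, 0.0]
ft_force: [0.3, 1.4, -0.2]
opening: 0.0854
gripper_force: 0.0
```

step_arm --pt "-46 -4 -10 0 0 0.086 1" --pt "-44 -18 -3 0 0 0.092 1" --pt "-46 -14 -3 0 0 0.092 1" --pt "-47 -10 -3 0 0 0.092 1" --pt "-48 -6 -3 0 0 0.092 1"

```text
time_s: 1.45
eef_pos: [0.4779, 0.2358, 0.2726]
tcp_rot: [-0.0, 0.583, 0.813, 0.0]
ft_force: [0.1, 0.1, -0.0]
opening: 0.0854
gripper_force: 0.0
```

step_arm --pt "-48 -1 -3 0 0 0.092 1" --pt "-48 3 -2 0 0 0.092 1" --pt "-47 7 -3 0 0 0.092 1" --pt "-42 -18 8 0 0 0 1" --pt "-42 -18 8 0 0 0 1"

```text
time_s: 2.08
eef_pos: [0.4884, 0.0128, 0.2642]
tcp_rot: [0.0, 0.688, 0.726, 0.0]
ft_force: [0.9, -0.6, 0.3]
opening: 0.0852
gripper_force: 0.0
```

step_arm --pt "-42 -18 8 0 0 0 1" --pt "-41 -18 8 0 0 0 1" --pt "-42 -17 8 0 0 0 1" --pt "0 0 0 0 0 0 1"

```text
time_s: 2.58
eef_pos: [0.4408, -0.1166, 0.2402]
tcp_rot: [-0.0, 0.69, 0.723, -0.0]
ft_force: [0.5, -0.1, 0.5]
opening: 0.0855
gripper_force: 0.0
```

```bash
python3 - <<'E'
from h import *
s=ctrl.sense(); print(s['time_s'],s['eef_pos'],s['tcp_rot'],s['ft_force'])
f=grab('wrist'); save(f,'w1.png'); C=cloud(f)
print(f['fx'],f['T'].round(3).tolist())
z=C[...,2]; m=((z>.12)&(z<.16)).astype(np.uint8); c,mm,_=cen(m); print(c,rect(C[mm]),np.nanpercentile(C[mm][:,2],[5,50,95]))
m=((z>.07)&(z<.11)).astype(np.uint8); c,mm,_=cen(m); print(rect(C[mm]))
P=C[mm]; A=np.c_[P[:,:2],np.ones(len(P))]; print('plane',np.linalg.lstsq(A,P[:,2],rcond=None)[0])
h=box(-78,0,138); plan([((h[0],h[1],130),3.1)])
E
```

```text
2.575 [ 0.44077678 -0.1165542   0.24017403] [-3.74452913e-04  6.90338391e-01  7.23486483e-01 -2.72587909e-04] [ 0.4948066  -0.12434014  0.46190438]
377.82573112337207 [[0.999, 0.046, 0.015, 0.437], [0.048, -0.944, -0.327, -0.033], [-0.001, 0.328, -0.945, 0.412], [0.0, 0.0, 0.0, 1.0]]
[286.46948739 187.90113914] (array([ 444.4, -112.2]), array([ 10. , 138.6]), 3.35) [0.14085629 0.14423398 0.14576185]
(array([ 524.3, -169.1]), array([180.5, 400.6]), 3.11)
plane [-0.0191232   0.00054259  0.10325767]
-> [ 443. -113.  130.] 3.1
   [0.0, 0.0, 37.0, -0.0, -0.0, -0.001]
   [0.0, 0.0, 37.0, -0.0, -0.0, -0.001]
   [0.9, 0.6, 36.4, -0.0, -0.001, -0.001]
```

View pics/w1.png

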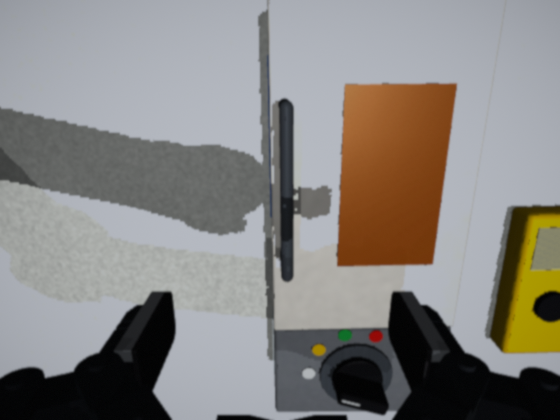

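Wrist view: the handle runs (285,105)–(288,275), there's room for the fingers on both sides, and the lid is ajar by about 0.02 rad. The handle's centre is at about (444,-113,139). I'll go down and grip it.

step_arm --pt "2 2 38 0 0 0 1" --pt "2 1.5 38 0 0 0 1" --pt "0 0 36 0 0 0 1" --pt "0 0 0 0 0 0 1" --pt "0 0 0 0 0 0 -1" --newtons 30

```text
time_s: 3.25
eef_pos: [0.4472, -0.1087, 0.1296]
tcp_rot: [0.001, 0.687, 0.726, 0.001]
ft_force: [0.7, 0.3, 0.7]
opening: 0.0697
gripper_force: 0.0
```

step_arm --pt "0 0 0 0 0 0 -1" --pt "0 0 0 0 0 0 -1" --pt "0 0 0 0 0 0 -1" --pt "0 0 0 0 0 0 -1"

```text
time_s: 3.75
eef_pos: [0.446, -0.1091, 0.1287]
tcp_rot: [0.0, 0.688, 0.726, 0.0]
ft_force: [0.5, -0.3, -0.5]
opening: 0.0001
gripper_force: 0.0
```

```bash
python3 - <<'E'
from h import *
s=ctrl.sense(); print(s['time_s'],s['eef_pos'],s['opening'],s['gripper_force'],s['ft_force'])
# arc in tool frame (y ~ box +x, z down): increments, theta from .02 to 1.7
th=np.r_[.02,np.arange(.15,1.6,.14),1.6,1.66,1.70]
pos=np.stack([90-168*np.cos(th)+55*np.sin(th),80.5+168*np.sin(th)+55*np.cos(th)],1)
print(np.c_[th[1:],np.diff(pos,axis=0)*[1,-1],pos[1:]].round(1))
E
```

```text
3.75 [ 0.44602083 -0.10911601  0.12867604] 0.00013023170781900173 0.0 [ 0.47130103 -0.32284787 -0.50752182]
[[ 2.000e-01  9.000e+00 -2.110e+01 -6.790e+01  1.600e+02]
 [ 3.000e-01  1.260e+01 -2.130e+01 -5.530e+01  1.812e+02]
 [ 4.000e-01  1.550e+01 -1.930e+01 -3.980e+01  2.005e+02]
 [ 6.000e-01  1.800e+01 -1.690e+01 -2.180e+01  2.175e+02]
 [ 7.000e-01  2.020e+01 -1.430e+01 -1.600e+00  2.317e+02]
 [ 9.000e-01  2.200e+01 -1.130e+01  2.040e+01  2.430e+02]
 [ 1.000e+00  2.340e+01 -8.100e+00  4.380e+01  2.511e+02]
 [ 1.100e+00  2.430e+01 -4.800e+00  6.810e+01  2.559e+02]
 [ 1.300e+00  2.470e+01 -1.300e+00  9.280e+01  2.573e+02]
 [ 1.400e+00  2.460e+01  2.100e+00  1.174e+02  2.551e+02]
 [ 1.600e+00  2.410e+01  5.500e+00  1.415e+02  2.496e+02]
 [ 1.600e+00  8.400e+00  2.800e+00  1.499e+02  2.468e+02]
 [ 1.700e+00  9.900e+00  3.900e+00  1.597e+02  2.429e+02]
 [ 1.700e+00  6.400e+00  2.900e+00  1.662e+02  2.400e+02]]
```

The jaws shut on nothing, so I'll look.

```bash
python3 - <<'E'
from h import *
f=grab('wrist'); C=cloud(f); s=grab('side'); S=cloud(s)
im=np.hstack([f['img'][60:420,100:460],cv2.resize(s['img'][210:330,190:310],(360,360),interpolation=cv2.INTER_CUBIC)]); cv2.imwrite('pics/w2.png',im[:,:,::-1])
print(f['T'][:3,3],S[265,231],S[285,231])
E
```

```text
[ 0.44159386 -0.0258609   0.30023672] [ 0.44457676 -0.1217493   0.14371232] [ 0.45066146 -0.18033564  0.14347106]
```

View pics/w2.png

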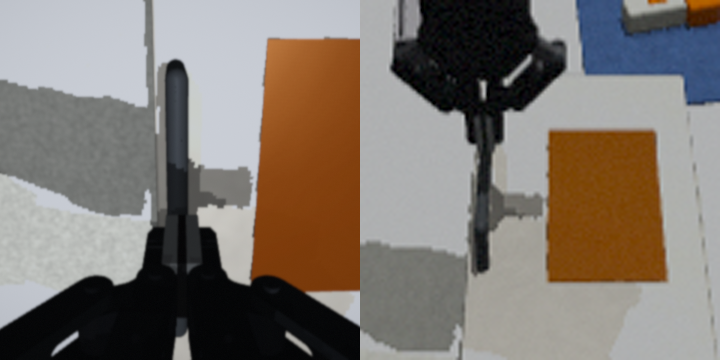

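```bash
python3 - <<'E'
from h import *
s=grab('side'); S=cloud(s); w=grab('wrist'); W=cloud(w)
T=np.linalg.inv(s['T'])
for z in (.1207,.1287,.1397): 
    p=T@np.array([.446,-.109,z,1]); print(z,(p[0]/p[2]*s['fx']+s['cx'],p[1]/p[2]*s['fy']+s['cy']))
for v in range(236,300,4): print(v,[tuple((S[v,u]*1000).round().astype(int)) if s['range_z'][v,u]>0 else 0 for u in (226,229,232,235)], s['img'][v,231])
print('wrist'); 
for v in range(110,360,20): print(v,(W[v,276]*1000).round(),(W[v,290]*1000).round())
E
```

```text
0.1207 (np.float64(232.75182830736517), np.float64(267.80319282069183))
0.1287 (np.float64(232.56022792513374), np.float64(265.44515086931017))
0.1397 (np.float64(232.29328506696848), np.float64(262.1598627563925))
236 [(np.int64(440), np.int64(-128), np.int64(239)), (np.int64(445), np.int64(-119), np.int64(231)), (np.int64(453), np.int64(-128), np.int64(239)), (np.int64(459), np.int64(-127), np.int64(238))] [49 49 48]
240 [(np.int64(440), np.int64(-129), np.int64(228)), (np.int64(442), np.int64(-104), np.int64(205)), (np.int64(452), np.int64(-126), np.int64(226)), (np.int64(459), np.int64(-127), np.int64(227))] [170 171 169]
244 [(np.int64(438), np.int64(-122), np.int64(210)), (np.int64(444), np.int64(-121), np.int64(209)), (np.int64(451), np.int64(-122), np.int64(210)), (np.int64(457), np.int64(-123), np.int64(211))] [8 8 7]
248 [(np.int64(437), np.int64(-122), np.int64(198)), (np.int64(443), np.int64(-118), np.int64(194)), (np.int64(450), np.int64(-123), np.int64(199)), (np.int64(457), np.int64(-123), np.int64(199))] [16 19 20]
252 [(np.int64(435), np.int64(-116), np.int64(180)), 
[... 2212 characters left out ...]
t64(-171), np.int64(95)), (np.int64(444), np.int64(-182), np.int64(108)), (np.int64(451), np.int64(-181), np.int64(107)), (np.int64(456), np.int64(-170), np.int64(94))] [26 26 27]
wrist
110 [439. -38.  95.] [447. -38.  95.]
130 [440. -43. 142.] [447. -48.  94.]
150 [441. -51. 145.] [448. -59.  95.]
170 [441. -59. 145.] [449. -70.  95.]
190 [442. -68. 143.] [449. -81.  96.]
210 [442. -77. 145.] [450. -93.  95.]
230 [442. -86. 146.] [ 451. -105.   95.]
250 [443. -95. 146.] [ 452. -118.   95.]
270 [ 443. -106.  145.] [ 453. -131.   95.]
290 [444. -99. 174.] [449. -99. 174.]
310 [ 444. -100.  187.] [449. -99. 187.]
330 [ 444. -102.  195.] [448. -99. 199.]
350 [ 444. -103.  203.] [448. -98. 209.]
```

```bash
python3 - <<'E'
from h import *
print(ctrl.nose_length,[a for a in dir(ctrl) if a[0]!='_'])
s=grab('side'); S=cloud(s); w=grab('wrist'); W=cloud(w)
m=(s['range_z']>0)&(abs(S[...,0]-.446)<.03)&(abs(S[...,1]+.112)<.02)&(S[...,2]>.147); P=S[m]; print('side lowest finger',np.sort(P[:,2])[:8], np.median(P[np.argsort(P[:,2])[:8]],0))
m=(w['range_z']>0)&(abs(W[...,0]-.446)<.03)&(abs(W[...,1]+.105)<.02)&(W[...,2]>.15); P=W[m]; print('wrist lowest',np.sort(P[:,2])[:8])
t=grab('top'); save(t,'t2.png'); print(ctrl.sense()['joints'])
E
```

```text
0.008 ['MotionError', 'hand_in', 'nose_length', 'sense']
side lowest finger [0.16127538 0.16165895 0.16177933 0.16289383 0.16290502 0.16302664
 0.16335973 0.16399328] [ 0.44668543 -0.12014885  0.16289943]
wrist lowest [0.15981413 0.15984631 0.1599298  0.16005134 0.16019333 0.16037484
 0.16044933 0.16052039]
[-0.33603684  0.22295184  0.56201264  2.13361704 -0.16110171  0.8251122
  0.37858821]
```

Both cameras see the closed fingertips at z≈160 mm, about 40 mm higher than the reported TCP implies. I'll go by the cameras: tip z = reported TCP z + 31 mm. So I open, go 40 mm lower and close again, checking the force.

step_arm --pt "0 0 0 0 0 0 1" --pt "0 0 0 0 0 0 1" --pt "0 0 0 0 0 0 1" --pt "0 -1 15 0 0 0 1" --pt "0 0 15 0 0 0 1"

```text
time_s: 4.72
eef_pos: [0.4445, -0.109, 0.0973]
tcp_rot: [-0.0, 0.688, 0.726, -0.0]
ft_force: [0.3, 0.5, -0.3]
opening: 0.0853
gripper_force: 0.0
```

step_arm --pt "0 0 5 0 0 0 1" --pt "0 0 5 0 0 0 1" --pt "0 0 0 0 0 0 1"

```text
time_s: 5.1
eef_pos: [0.4448, -0.1092, 0.0882]
tcp_rot: [-0.0, 0.688, 0.726, -0.0]
ft_force: [-0.1, 0.0, 0.1]
opening: 0.0851
gripper_force: 0.0
```

step_arm --pt "0 0 0 0 0 0 -1" --pt "0 0 0 0 0 0 -1" --pt "0 0 0 0 0 0 -1" --pt "0 0 0 0 0 0 -1" --newtons 30

```text
time_s: 5.6
eef_pos: [0.445, -0.1091, 0.0886]
tcp_rot: [0.0, 0.688, 0.726, 0.0]
ft_force: [0.5, 1.5, 0.5]
opening: 0.0122
gripper_force: 0.0
```

step_arm --pt "0 0 0 0 0 0 -1" --pt "0 0 0 0 0 0 -1" --pt "0 4.5 -10.5 0 0 0 -1" --pt "0 4.5 -10.5 0 0 0 -1" --pt "0 0 0 0 0 0 -1"

```text
time_s: 6.22
eef_pos: [0.4532, -0.1086, 0.1105]
tcp_rot: [-0.001, 0.688, 0.726, -0.0]
ft_force: [-7.1, -0.7, 4.8]
opening: 0.0088
gripper_force: 30.2
```

The handle is gripped at 30 N, and I continue along the arc.

step_arm --pt "0 12.6 -21.3 0 0 0 -1" --pt "0 15.5 -19.3 0 0 0 -1" --pt "0 18 -17 0 0 0 -1" --pt "0 0 0 0 0 0 -1"

```text
time_s: 6.72
eef_pos: [0.5005, -0.106, 0.1701]
tcp_rot: [-0.001, 0.688, 0.726, 0.001]
ft_force: [-10.1, 1.7, 13.1]
opening: 0.0088
gripper_force: 30.9
```

step_arm --pt "0 20 -14.3 0 0 0 -1" --pt "0 22 -11.3 0 0 0 -1" --pt "0 23.4 -8 0 0 0 -1" --pt "0 0 0 0 0 0 -1"

```text
time_s: 7.22
eef_pos: [0.5695, -0.1022, 0.2039]
tcp_rot: [0.003, 0.687, 0.726, 0.003]
ft_force: [-0.5, 0.8, 6.9]
opening: 0.0088
gripper_force: 30.7
```

step_arm --pt "0 24 -4.8 0 0 0 -1" --pt "0 24.7 -1.3 0 0 0 -1" --pt "0 24.6 2.1 0 0 0 -1" --pt "0 0 0 0 0 0 -1"

```text
time_s: 7.72
eef_pos: [0.6423, -0.0982, 0.2063]
tcp_rot: [0.003, 0.687, 0.726, 0.002]
ft_force: [3.6, 0.2, 1.8]
opening: 0.0087
gripper_force: 30.4
```

step_arm --pt "0 20 5 0 0 0 -1" --pt "0 0 0 0 0 0 -1"

```text
time_s: 7.98
eef_pos: [0.661, -0.0971, 0.2012]
tcp_rot: [0.002, 0.687, 0.726, 0.002]
ft_force: [3.8, 1.8, 3.2]
opening: 0.0084
gripper_force: 30.8
```

step_arm --pt "0 8 2.8 0 0 0 -1" --pt "0 6 2.2 0 0 0 -1" --pt "0 0 0 0 0 0 -1"

```text
time_s: 8.35
eef_pos: [0.6737, -0.0964, 0.1967]
tcp_rot: [0.001, 0.688, 0.726, 0.002]
ft_force: [1.4, 0.8, 4.6]
opening: 0.0086
gripper_force: 31.1
```

```bash
python3 - <<'E'
from h import *
s=ctrl.sense(); p=np.array(s['eef_pos'])*1000+[0,0,50]; print(p,B.inv().apply(p-BO),s['ft_force'],s['moment'],s['gripper_force'])
E
```

```text
[673.6553702  -96.36691059 246.73190178] [153.71969743   4.4265882  246.73190178] [1.38914782 0.78691253 4.61792619] [ 0.17548149 -0.21699921  0.03844036] 31.113646030426025
```

step_arm --pt "0 5 2 0 0 0 -1" --pt "0 5 2.2 0 0 0 -1" --pt "0 0 0 0 0 0 -1"

```text
time_s: 8.72
eef_pos: [0.6833, -0.0958, 0.1923]
tcp_rot: [0.001, 0.688, 0.726, 0.002]
ft_force: [2.1, 1.4, 5.5]
opening: 0.0088
gripper_force: 31.3
```

step_arm --pt "0 3 1.2 0 0 0 -1" --pt "0 0 0 0 0 0 -1"

```text
time_s: 8.98
eef_pos: [0.6858, -0.0957, 0.1912]
tcp_rot: [0.001, 0.688, 0.726, 0.001]
ft_force: [0.7, 1.2, 4.6]
opening: 0.0088
gripper_force: 31.3
```

step_arm --pt "0 2 1 0 0 0 -1" --pt "0 0 0 0 0 0 -1"

```text
time_s: 9.22
eef_pos: [0.6864, -0.0956, 0.1908]
tcp_rot: [-0.001, 0.688, 0.726, 0.001]
ft_force: [-4.0, 1.7, 10.6]
opening: 0.0086
gripper_force: 31.8
```

step_arm --pt "0 2 0 0 0 0 -1" --pt "0 1 0 0 0 0 -1" --pt "0 0 0 0 0 0 -1"

```text
time_s: 9.6
eef_pos: [0.6861, -0.0956, 0.1908]
tcp_rot: [-0.004, 0.688, 0.726, -0.001]
ft_force: [-12.4, 2.0, 14.8]
opening: 0.0088
gripper_force: 32.2
```

step_arm --pt "0 -3 0 0 0 0 0" --pt "0 0 0 0 0 0 0" --pt "0 0 0 0 0 0 0" --pt "0 0 0 0 0 0 0"

```text
time_s: 10.1
eef_pos: [0.6874, -0.096, 0.188]
tcp_rot: [-0.0, 0.688, 0.726, -0.0]
ft_force: [-0.2, 1.4, 0.2]
opening: 0.0425
gripper_force: 0.0
```

step_arm --pt "0 0 -40 0 0 0 0" --pt "0 0 -50 0 0 0 0" --pt "0 -40 -20 0 0 0 0" --pt "0 -60 0 0 0 0 0" --pt "0 -60 0 0 0 0 1"

```text
time_s: 10.72
eef_pos: [0.5262, -0.105, 0.2983]
tcp_rot: [0.0, 0.688, 0.726, -0.0]
ft_force: [0.0, -0.0, 0.8]
opening: 0.0596
gripper_force: 0.0
```

step_arm --pt "0 -60 0 0 0 0 1" --pt "0 -40 0 0 0 0 1" --pt "0 0 0 0 0 0 1"

```text
time_s: 11.1
eef_pos: [0.4256, -0.1106, 0.2986]
tcp_rot: [-0.0, 0.688, 0.726, 0.001]
ft_force: [-0.0, 1.1, 0.7]
opening: 0.0853
gripper_force: 0.0
```

```bash
python3 - <<'E'
from h import *
s=ctrl.sense(); print(s['time_s'],s['eef_pos'],s['ft_force'])
t=grab('top'); w=grab('wrist'); save(w,'w3.png'); save(t,'t3.png'); S=cloud(grab('side')); C=cloud(t)
# lid angle: points above rim on the lid plane
P=np.concatenate([C.reshape(-1,3),S.reshape(-1,3)])*1000; P=P[~np.isnan(P[:,0])]; Q=B.inv().apply(P-BO)
m=(Q[:,2]>110)&(Q[:,2]<235)&(Q[:,0]>70)&(Q[:,0]<125)&(abs(Q[:,1])<140); print(m.sum(),np.polyfit(Q[m,2],Q[m,0],1))
# green
W=cloud(w)
for n,f,D in(('top',t,C),('wrist',w,W)):
    c,mm,st=cen(mask(f,(45,100,40),(85,255,255))); print(n,c,st,rect(D[mm]),np.nanmedian(D[mm][:,2]))
z=W; Q=B.inv().apply((W.reshape(-1,3)*1000-BO)).reshape(W.shape)
m=((Q[...,2]>45)&(Q[...,2]<66)&(abs(Q[...,0])<80)&(abs(Q[...,1])<138)).astype(np.uint8); c,mm,st=cen(m); print('probe',c,st,rect(W[mm]),np.nanmedian(Q[mm],0),rect(Q[mm]/1000))
E
```

```text
11.1 [ 0.42562045 -0.11063284  0.29864025] [-0.01232011  1.09716418  0.69199907]
3160 [ 0.12967978 79.63961286]
top [359.51875 218.0625 ] [352 212  16  13 160] (array([ 548.7, -129.3]), array([40. , 32.8]), 80.29) 0.05816123051207578
wrist [387.42251082 186.51428571] [ 367  165   40   43 1155] (array([ 549. , -129.2]), array([42. , 34.2]), 80.85) 0.05813351403225048
probe [363.39421015 182.33059328] [ 315  160   93   49 2798] (array([ 518.9, -125.8]), array([ 44. , 101.6]), 81.54) [  3.37464578 -14.54272938  58.03962883] (array([ -2.4, -16.6]), array([ 44. , 101.6]), 78.44)
```

View pics/w3.png

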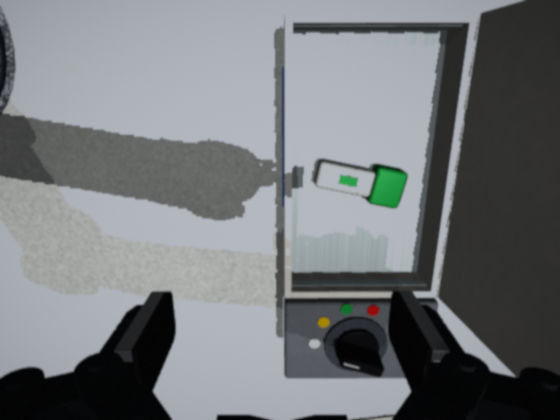

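The lid stands at 1.70 rad, on its stop. The wrist view shows the green probe, handle (345,178) and head (388,186), with plenty of room around it; its top is at z=58 and its heading is about -8°.

```bash
python3 - <<'E'
from h import *
plan([((516,-125.4,130),82),((516,-125.4,8),82)])
E
```

```text
-> [ 516. -125.  130.] 82
   [-2.0, 10.0, 19.0, 0.0, 0.0, -0.153]
   [-4.0, 9.0, 19.0, 0.0, 0.0, -0.153]
   [-5.0, 8.0, 19.0, 0.0, 0.0, -0.153]
   [-6.0, 8.0, 19.0, 0.0, 0.0, -0.153]
   [-7.0, 6.0, 19.0, 0.0, 0.0, -0.153]
   [-8.0, 5.0, 18.0, 0.0, 0.0, -0.153]
   [-9.0, 4.0, 19.0, 0.0, 0.0, -0.153]
   [-10.0, 3.0, 18.0, 0.0, 0.001, -0.153]
   [-10.0, 1.1, 18.7, 0.0, 0.0, -0.153]
-> [ 516. -125.    8.] 82
   [0.0, -0.0, 41.0, 0.0, 0.0, 0.0]
   [0.0, -0.0, 41.0, 0.0, 0.0, 0.0]
   [0.0, -0.0, 40.0, 0.0, 0.0, 0.0]
```

step_arm --pt "-2 10 19 0 0 -0.153 0.3" --pt "-4 9 19 0 0 -0.153 0.3" --pt "-5 8 19 0 0 -0.153 0.3" --pt "-6 8 19 0 0 -0.153 0.3" --pt "-7 6 19 0 0 -0.153 0.3"

```text
time_s: 11.88
eef_pos: [0.4774, -0.1185, 0.202]
tcp_rot: [-0.0, 0.364, 0.931, -0.001]
ft_force: [-0.1, -0.3, -1.2]
opening: 0.0557
gripper_force: 0.0
```

step_arm --pt "-8 5 18 0 0 -0.153 0.3" --pt "-9 4 19 0 0 -0.153 0.3" --pt "-10 3 18 0 0 -0.153 0.3" --pt "-10 1 19 0 0 -0.153 0.3" --pt "0 0 0 0 0 0 0.3"

```text
time_s: 12.5
eef_pos: [0.515, -0.1256, 0.1272]
tcp_rot: [-0.002, 0.071, 0.998, -0.0]
ft_force: [0.1, 0.8, 0.5]
opening: 0.0551
gripper_force: 0.0
```

```bash
cat >> h.py <<'E'
def tips(f):
    """lowest finger points near the TCP seen by a fixed camera"""
    p=np.array(ctrl.sense()['eef_pos']); S=cloud(f); m=(np.hypot(S[...,0]-p[0],S[...,1]-p[1])<.06)&(S[...,2]>p[2]+.005); return np.sort(S[m][:,2])[:6]
def probe(D,z0,z1,cx,cy,r=.075):
    m=((D[...,2]>z0)&(D[...,2]<z1)&(np.hypot(D[...,0]-cx,D[...,1]-cy)<r)).astype(np.uint8); c,mm,_=cen(m); return rect(D[mm]),mm.sum(),np.nanmedian(D[mm][:,2])
E
python3 - <<'E'
from h import *
s=ctrl.sense(); print(s['time_s'],s['eef_pos'],s['joints'],s['opening'])
w=grab('wrist'); D=cloud(w); print(probe(D,.048,.066,.519,-.126))
c,mm,_=cen(mask(w,(45,100,40),(85,255,255))); print(rect(D[mm]))
print(tips(grab('side')))
plan([((516,-125.4,8),82)])
E
```

```text
12.5 [ 0.51504447 -0.12561751  0.12718183] [-0.20178719  0.33611972  0.44785675  1.97554882 -0.18552687  0.873362
  1.77415506] 0.055068098220352954
((array([ 517.8, -125.1]), array([44.1, 99.5]), 81.4), np.int64(6977), np.float64(0.05801081140559))
(array([ 548.5, -130. ]), array([42.2, 34. ]), 81.45)
[0.1617796  0.16212625 0.16285105 0.162886   0.16322328 0.16324487]
-> [ 516. -125.    8.] 82
   [-0.0, 0.0, 40.0, -0.0, -0.0, -0.001]
   [-0.0, 0.0, 40.0, -0.0, -0.0, -0.001]
   [-1.0, 1.0, 41.0, -0.001, -0.001, -0.001]
```

step_arm --pt "0 0 41 0 0 0 0.3" --pt "0 0 41 0 0 0 0.3" --pt "-1 1 31 0 0 0 0.3" --pt "0 0 10 0 0 0 0.3" --pt "0 0 0 0 0 0 0.3"

```text
time_s: 13.22
eef_pos: [0.5164, -0.125, 0.0068]
tcp_rot: [0.0, 0.07, 0.998, -0.0]
ft_force: [-0.5, -0.1, 1.9]
opening: 0.0552
gripper_force: 0.0
```

step_arm --pt "0 0 0 0 0 0 -1" --pt "0 0 0 0 0 0 -1" --pt "0 0 0 0 0 0 -1" --pt "0 0 0 0 0 0 -1" --pt "0 0 0 0 0 0 -1" --newtons 50

```text
time_s: 13.85
eef_pos: [0.5173, -0.1251, 0.0079]
tcp_rot: [0.002, 0.07, 0.998, 0.0]
ft_force: [-1.0, 0.7, 6.8]
opening: 0.0291
gripper_force: 51.4
```

step_arm --pt "0 0 -30 0 0 0 -1" --pt "0 0 -40 0 0 0 -1" --pt "0 0 -40 0 0 0 -1" --pt "0 0 -20 0 0 0 -1" --pt "0 0 0 0 0 0 -1"

```text
time_s: 14.48
eef_pos: [0.5169, -0.125, 0.1379]
tcp_rot: [0.002, 0.07, 0.998, 0.0]
ft_force: [0.0, 0.6, -1.9]
opening: 0.0288
gripper_force: 50.4
```

```bash
python3 - <<'E'
from h import *
w=grab('wrist'); D=cloud(w); p=ctrl.sense()['eef_pos']; print(p,ctrl.sense()['gripper_force'])
c,mm,st=cen(mask(w,(45,100,40),(85,255,255))); print(c,rect(D[mm]),np.nanmedian(D[mm][:,2]))
plan([((470,60,130),45),((366.3,251,120),8),((366.3,251,25),8)],step=45)
E
```

```text
[ 0.51587106 -0.12467659  0.13650967] 50.39450168609619
[281.75173639 385.69568729] (array([ 534.9, -125.1]), array([42.4, 63.5]), 72.99) 0.18812247156563786
-> [470.  60. 130.] 45
   [14.0, 35.0, 1.0, 0.0, 0.0, 0.129]
   [19.0, 33.0, 1.0, 0.0, 0.0, 0.129]
   [23.0, 31.0, 2.0, 0.0, 0.0, 0.129]
   [26.0, 27.0, 1.0, 0.0, 0.0, 0.129]
   [30.1, 23.9, 1.5, 0.001, 0.0, 0.13]
-> [366. 251. 120.] 8
   [42.0, 12.0, 2.0, 0.0, 0.0, 0.129]
   [43.0, 7.0, 2.0, 0.0, 0.0, 0.129]
   [43.0, 1.0, 2.0, 0.0, 0.0, 0.129]
   [43.0, -4.0, 2.0, 0.0, 0.0, 0.129]
   [43.0, -10.0, 2.0, 0.0, 0.0, 0.129]
-> [366. 251.  25.] 8
   [-0.0, 0.0, 32.0, 0.0, 0.0, 0.0]
   [-0.0, 0.0, 31.0, 0.0, 0.0, 0.0]
   [-0.1, 0.4, 32.0, 0.0, 0.0, 0.0]
```

step_arm --pt "14 35 1 0 0 0.129 -1" --pt "19 33 1 0 0 0.129 -1" --pt "23 31 2 0 0 0.129 -1" --pt "26 27 1 0 0 0.129 -1" --pt "30 24 1 0 0 0.13 -1"

```text
time_s: 15.15
eef_pos: [0.4686, 0.0608, 0.1288]
tcp_rot: [-0.001, 0.385, 0.923, -0.001]
ft_force: [-0.4, -0.0, -1.7]
opening: 0.029
gripper_force: 50.3
```

step_arm --pt "42 12 2 0 0 0.129 -1" --pt "43 7 2 0 0 0.129 -1" --pt "43 1 2 0 0 0.129 -1" --pt "43 -4 2 0 0 0.129 -1" --pt "43 -10 2 0 0 0.129 -1"

```text
time_s: 15.78
eef_pos: [0.3644, 0.2514, 0.119]
tcp_rot: [-0.0, 0.658, 0.753, -0.001]
ft_force: [-0.3, 0.8, -1.5]
opening: 0.0291
gripper_force: 50.3
```

step_arm --pt "0 0 32 0 0 0 -1" --pt "0 0 20 0 0 0 -1" --pt "0 0 0 0 0 0 -1"

```text
time_s: 16.15
eef_pos: [0.3642, 0.2494, 0.0662]
tcp_rot: [-0.0, 0.656, 0.755, -0.003]
ft_force: [0.4, 0.4, -1.6]
opening: 0.0287
gripper_force: 50.3
```

```bash
python3 - <<'E'
from h import *
s=ctrl.sense(); print(s['time_s'],s['eef_pos'],s['joints'],s['gripper_force'],s['opening'])
w=grab('wrist'); save(w,'w4.png'); D=cloud(w)
c,mm,st=cen(mask(w,(45,100,40),(85,255,255))); print(c,rect(D[mm]),np.nanmedian(D[mm][:,2]))
t=grab('top'); C=cloud(t); m=roi(((C[...,2]>0.02)&(C[...,2]<.036)).astype(np.uint8),190,270,255,320); c,mm,_=cen(m); print('tray',rect(C[mm]))
z=D[...,2]; m=((z>.018)&(z<.038)&(D[...,1]<.36)&(D[...,0]<.45)).astype(np.uint8); c,mm,_=cen(m); print('tray wrist',rect(D[mm]))
plan([((366.3,251,0),8)])
E
```

```text
16.15 [0.36422654 0.24941713 0.06620139] [-1.11400823  0.30557801  0.49662919  2.21982034 -0.23080319  0.67019917
 -0.31410544] 50.268171429634094 0.02869629676971492
[282.59638234 387.06171307] (array([366.7, 233.7]), array([40.2, 60.4]), 9.5) 0.11655102881929538
tray (array([371.9, 210.5]), array([119.5,  94.5]), 8.11)
tray wrist (array([366.2, 253.9]), array([120.5, 159.1]), 8.09)
-> [366. 251.   0.] 8
   [0.0, 0.0, 34.0, -0.0, 0.0, -0.0]
   [0.5, 0.4, 34.0, -0.001, 0.001, -0.0]
```

View pics/w4.png

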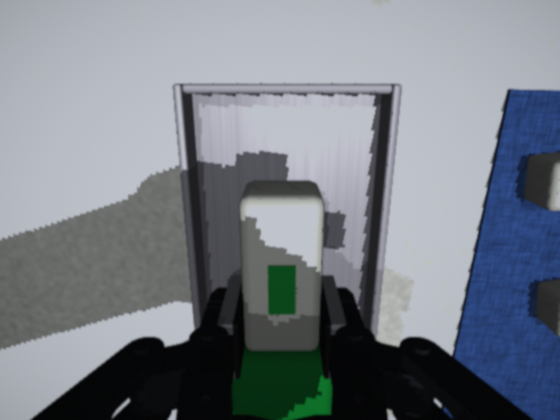

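The green probe is held in line with the tray and centred between its walls (190–395 px). I'll lower it.

step_arm --pt "0 0 34 0 0 0 -1" --pt "0 1 30 0 0 0 -1" --pt "0 0 12 0 0 0 -1" --pt "0 0 0 0 0 0 -1"

```text
time_s: 16.75
eef_pos: [0.3673, 0.251, -0.0076]
tcp_rot: [-0.0, 0.656, 0.755, -0.0]
ft_force: [0.1, -0.9, -0.6]
opening: 0.029
gripper_force: 50.3
```

step_arm --pt "0 0 3 0 0 0 -1" --pt "0 0 3 0 0 0 -1" --pt "0 0 0 0 0 0 -1"

```text
time_s: 17.12
eef_pos: [0.3672, 0.2513, -0.0134]
tcp_rot: [-0.0, 0.656, 0.755, 0.0]
ft_force: [-1.1, 0.8, -1.1]
opening: 0.0291
gripper_force: 50.3
```

step_arm --pt "0 0 3 0 0 0 -1" --pt "0 0 2 0 0 0 -1" --pt "0 0 0 0 0 0 -1"

```text
time_s: 17.5
eef_pos: [0.3672, 0.2514, -0.0172]
tcp_rot: [-0.001, 0.656, 0.755, 0.0]
ft_force: [-4.4, -2.7, 21.4]
opening: 0.029
gripper_force: 53.3
```

step_arm --pt "0 0 0 0 0 0 0.2" --pt "0 0 0 0 0 0 0.2" --pt "0 0 0 0 0 0 0.2"

```text
time_s: 17.88
eef_pos: [0.367, 0.2511, -0.0189]
tcp_rot: [-0.0, 0.656, 0.755, -0.0]
ft_force: [0.6, -0.5, -0.7]
opening: 0.0512
gripper_force: 0.0
```

step_arm --pt "0 0 -20 0 0 0 0.2" --pt "0 0 -50 0 0 0 0.2" --pt "0 0 -60 0 0 0 0.3" --pt "0 0 -60 0 0 0 0.3" --pt "0 0 -40 0 0 0 0.3"

```text
time_s: 18.5
eef_pos: [0.3676, 0.2514, 0.2139]
tcp_rot: [-0.0, 0.656, 0.755, 0.002]
ft_force: [0.5, 0.8, -0.4]
opening: 0.0555
gripper_force: 0.0
```

```bash
python3 - <<'E'
from h import *
s=ctrl.sense(); print(s['time_s'],s['eef_pos'],s['opening'])
w=grab('wrist'); D=cloud(w); c,mm,st=cen(mask(w,(45,100,40),(85,255,255))); print(c,st,rect(D[mm]),np.nanmedian(D[mm][:,2]))
plan([((540,200,210),104)])
E
```

```text
18.5 [0.36762936 0.25139989 0.21385923] 0.055524943303146494
[280.66872005 210.24845996] [ 259  191   44   37 1461] (array([372. , 218.4]), array([42.5, 34.2]), 8.08) 0.03304967826235855
-> [540. 200. 210.] 104
   [-8.0, 18.0, 1.0, 0.0, -0.001, 0.163]
   [-6.0, 19.0, 1.0, 0.0, -0.001, 0.163]
   [-2.0, 20.0, 1.0, 0.0, -0.001, 0.163]
   [1.0, 20.0, 1.0, 0.0, -0.002, 0.163]
   [4.0, 19.0, 1.0, 0.0, -0.001, 0.163]
   [7.0, 18.0, 1.0, 0.0, -0.002, 0.163]
   [10.0, 17.0, 1.0, 0.0, -0.001, 0.163]
   [12.7, 15.3, 0.8, 0.0, -0.002, 0.162]
   [15.0, 13.1, 0.8, 0.0, -0.001, 0.163]
```

The green probe lies flat in the tray: head at (372,218), top at z=33. Now the used probes.

step_arm --pt "-2 19 -2 0 0 0.163 0.3" --pt "1 19 -2 0 0 0.163 0.3" --pt "4 19 -2 0 0 0.163 0.3" --pt "7 18 -2 0 0 0.163 0.3" --pt "10 17 -2 0 0 0.163 0.3"

```text
time_s: 19.18
eef_pos: [0.464, 0.2534, 0.2207]
tcp_rot: [0.0, 0.902, 0.431, -0.0]
ft_force: [-0.8, -0.3, 0.1]
opening: 0.0558
gripper_force: 0.0
```

step_arm --pt "12 15 -2 0 0 0.163 0.3" --pt "14 13 -2 0 0 0.163 0.3" --pt "16 10 0 0 0 0.163 0.3" --pt "18 8 0 0 0 0.163 0.3" --pt "0 0 0 0 0 0 0.3"

```text
time_s: 19.8
eef_pos: [0.5411, 0.2527, 0.2244]
tcp_rot: [0.001, 0.993, 0.122, -0.0]
ft_force: [0.1, -0.2, -0.1]
opening: 0.0552
gripper_force: 0.0
```

```bash
python3 - <<'E'
from h import *
s=ctrl.sense(); print(s['time_s'],s['eef_pos'],s['joints'])
w=grab('wrist'); save(w,'w5.png'); D=cloud(w)
for n,lo,hi in(('red',(0,150,80),(6,255,255)),('orange',(7,150,80),(20,255,255)),('blue',(95,150,130),(125,255,255))):
    try:
        c,mm,st=cen(mask(w,lo,hi)); h=np.nanmedian(D[mm],0); print(n,c,st,rect(D[mm]),h[2])
    except Exception as e: print(n,e)
print('red',probe(D,.018,.045,.560,.309)); print('orange',probe(D,.018,.045,.5975,.229))
E
```

```text
19.8 [0.54113024 0.25267744 0.22435337] [-1.1434287   0.41594176  0.86629872  1.73478597 -0.34149721  1.15158472
 -1.50425019]
red [225.16899767 107.88578089] [ 202   89   47   39 1716] (array([589.7, 317.1]), array([33.1, 40.5]), 16.63) 0.03107301834084028
orange [316.08954424  88.89865952] [ 293   68   47   43 1865] (array([627.6, 239.7]), array([35.7, 41. ]), 18.43) 0.031066202316061636
blue [300.56966326 119.34060894] [  184    28   273   196 23549] (array([585.2, 229.7]), array([166.1, 256.6]), 6.94) 0.003284764023553044
red ((array([559.5, 310.6]), array([101.5,  44.1]), 14.2), np.int64(3908), np.float64(0.030949538087189532))
orange ((array([596.9, 230.9]), array([101.6,  43.2]), 16.7), np.int64(4034), np.float64(0.031043378332780175))
```

View pics/w5.png

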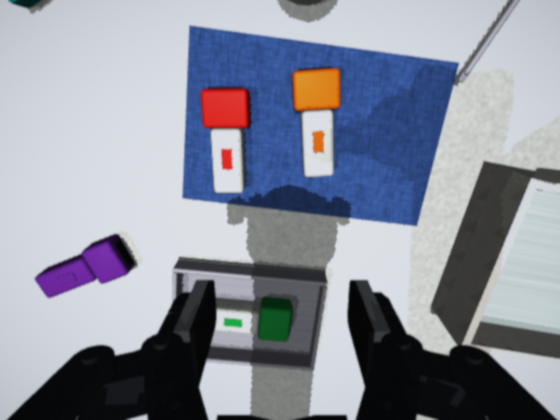

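The picture shows only red (225,108) and orange (316,89) on the mat; the purple look-alike is off it at (85,265). No blue probe. Orange goes first.

```bash
python3 - <<'E'
from h import *
plan([((594,230,60),-73.5),((594,230,-20),-73.5)],step=45)
E
```

```text
-> [594. 230.  60.] -73.5
   [12.0, 9.0, 41.0, 0.0, 0.0, -0.011]
   [12.0, 9.0, 41.0, 0.0, 0.0, -0.01]
   [11.0, 9.0, 41.0, 0.001, 0.001, -0.011]
   [11.0, 9.0, 41.0, 0.0, 0.0, -0.01]
-> [594. 230. -20.] -73.5
   [0.0, -0.0, 40.0, 0.0, 0.0, -0.0]
   [0.0, -0.0, 40.0, 0.0, 0.0, -0.0]
```

step_arm --pt "12 9 41 0 0 -0.011 0.3" --pt "12 9 41 0 0 -0.01 0.3" --pt "11 9 41 0 0 -0.011 0.3" --pt "11 9 41 0 0 -0.01 0.3" --pt "0 0 0 0 0 0 0.3"

```text
time_s: 20.48
eef_pos: [0.5915, 0.2291, 0.0583]
tcp_rot: [0.001, 0.99, 0.143, -0.003]
ft_force: [0.1, -0.6, -0.1]
opening: 0.0554
gripper_force: 0.0
```

```bash
python3 - <<'E'
from h import *
w=grab('wrist'); D=cloud(w); print(probe(D,.018,.045,.597,.231)); c,mm,st=cen(mask(w,(7,150,80),(20,255,255))); print(c,rect(D[mm]))
plan([((594,230,-20),-73.5)],step=45)
E
```

```text
((array([597.7, 230.3]), array([100.9,  44.2]), 17.39), np.int64(10410), np.float64(0.030984052660120623))
[279.46521739 173.67628458] (array([627.8, 239.8]), array([35.2, 42.4]), 17.58)
-> [594. 230. -20.] -73.5
   [1.0, 0.0, 40.0, -0.0, 0.001, -0.001]
   [0.0, 0.0, 41.0, -0.0, 0.002, -0.001]
```

step_arm --pt "1.5 0.5 40 0 0 0 0.3" --pt "1 0 30 0 0 0 0.3" --pt "0 0 8 0 0 0 0.3" --pt "0 0 0 0 0 0 0.3"

```text
time_s: 21.02
eef_pos: [0.5973, 0.2312, -0.0152]
tcp_rot: [-0.0, 0.99, 0.143, 0.001]
ft_force: [0.3, -0.1, 0.3]
opening: 0.0558
gripper_force: 0.0
```

step_arm --pt "0 0 0 0 0 0 -1" --pt "0 0 0 0 0 0 -1" --pt "0 0 0 0 0 0 -1" --pt "0 0 0 0 0 0 -1" --pt "0 0 0 0 0 0 -1"

```text
time_s: 21.65
eef_pos: [0.5981, 0.2309, -0.0147]
tcp_rot: [-0.001, 0.99, 0.143, 0.001]
ft_force: [-1.6, -0.8, 6.4]
opening: 0.0288
gripper_force: 51.3
```

step_arm --pt "0 0 -40 0 0 0 -1" --pt "0 0 -50 0 0 0 -1" --pt "0 0 -50 0 0 0 -1" --pt "0 0 -30 0 0 0 -1" --pt "0 0 0 0 0 0 -1"

```text
time_s: 22.28
eef_pos: [0.5984, 0.2306, 0.1562]
tcp_rot: [-0.001, 0.99, 0.142, 0.003]
ft_force: [-0.8, 0.1, -2.3]
opening: 0.0287
gripper_force: 50.4
```

```bash
python3 - <<'E'
from h import *
s=ctrl.sense(); print(s['time_s'],s['eef_pos'],s['gripper_force'])
g=box(-3,-65,0); print(g)
plan([((g[0],g[1],140),-86.9),((g[0],g[1],40),-86.9)],step=50)
E
```

```text
22.275 [0.59841654 0.23063699 0.15620642] 50.406723618507385
[ 520.91951283 -174.16712001    0.        ]
-> [ 521. -174.  140.] -86.9
   [-21.0, 41.0, 2.0, -0.0, -0.001, 0.026]
   [-20.0, 41.0, 2.0, -0.0, -0.001, 0.026]
   [-19.0, 42.0, 2.0, -0.0, -0.0, 0.026]
   [-18.0, 42.0, 2.0, -0.0, -0.001, 0.026]
   [-16.0, 43.0, 1.0, -0.0, -0.0, 0.026]
   [-15.0, 43.0, 2.0, -0.0, -0.001, 0.025]
   [-15.0, 43.0, 1.0, -0.001, -0.0, 0.026]
   [-13.0, 44.0, 2.0, -0.0, -0.001, 0.025]
   [-12.0, 44.0, 1.0, -0.001, -0.0, 0.026]
-> [ 521. -174.   40.] -86.9
   [-0.0, 0.0, 33.0, 0.0, -0.0, -0.0]
   [-0.0, 0.0, 34.0, 0.0, -0.0, -0.0]
   [-0.3, 0.2, 33.2, 0.0, -0.0, -0.0]
```

The straight path would bring the head close to the open lid, so I'll route nearer the robot.

```bash
python3 - <<'E'
from h import *
g=box(-3,-65,0)
plan([((515,110,150),-80),((g[0],g[1],140),-86.9)],step=50)
E
```

```text
-> [515. 110. 150.] -80
   [-38.0, 31.0, 2.0, -0.001, -0.002, 0.037]
   [-37.0, 32.0, 2.0, -0.0, -0.002, 0.037]
   [-36.0, 33.0, 2.0, -0.001, -0.001, 0.037]
-> [ 521. -174.  140.] -86.9
   [-7.0, 47.0, 2.0, 0.0, -0.0, 0.02]
   [-6.0, 47.0, 2.0, 0.0, -0.0, 0.02]
   [-5.0, 47.0, 1.0, 0.0, -0.0, 0.02]
   [-5.0, 47.0, 2.0, 0.0, -0.0, 0.02]
   [-3.0, 47.0, 1.0, 0.0, -0.0, 0.02]
   [-3.0, 48.0, 2.0, 0.0, -0.001, 0.021]
```

step_arm --pt "-38 31 2 0 -0.002 0.037 -1" --pt "-37 32 2 0 -0.002 0.037 -1" --pt "-36 33 2 0 -0.001 0.037 -1" --pt "0 0 0 0 0 0 -1"

```text
time_s: 22.78
eef_pos: [0.5092, 0.1064, 0.1461]
tcp_rot: [0.0, 0.996, 0.084, -0.005]
ft_force: [0.4, 0.2, -1.8]
opening: 0.0287
gripper_force: 50.3
```

step_arm --pt "-7 47 2 0 0 0.02 -1" --pt "-6 47 2 0 0 0.02 -1" --pt "-5 47 1 0 0 0.02 -1" --pt "-5 47 2 0 0 0.02 -1" --pt "-3 47 1 0 0 0.02 -1"

```text
time_s: 23.4
eef_pos: [0.5187, -0.1268, 0.1387]
tcp_rot: [0.0, 0.999, 0.038, -0.003]
ft_force: [0.3, -0.4, -1.1]
opening: 0.0288
gripper_force: 50.4
```

step_arm --pt "-3 48 2 0 0 0.02 -1" --pt "0 0 0 0 0 0 -1" --pt "0 0 0 0 0 0 -1"

```text
time_s: 23.78
eef_pos: [0.5193, -0.1734, 0.1368]
tcp_rot: [0.0, 1.0, 0.028, -0.003]
ft_force: [0.2, 0.5, -1.9]
opening: 0.0287
gripper_force: 50.3
```

```bash
python3 - <<'E'
from h import *
s=ctrl.sense(); print(s['time_s'],s['eef_pos'],s['gripper_force'],s['joints'])
w=grab('wrist'); D=cloud(w); c,mm,st=cen(mask(w,(7,150,80),(20,255,255))); print(c,rect(D[mm]),np.nanmedian(D[mm][:,2]))
g=box(-3,-65,0); plan([((g[0],g[1],40),-86.9)],step=50)
E
```

```text
23.775 [ 0.51925481 -0.17337426  0.1367993 ] 50.33591687679291 [-0.43757002  0.45213375  0.90406591  1.94217264 -0.42910802  0.95913802
 -0.84155807]
[280.35603898 233.83354661] (array([nan, nan]), array([nan,  0.]), nan) 0.18223121947955354
-> [ 521. -174.   40.] -86.9
   [1.0, 1.0, 48.0, -0.0, 0.003, 0.002]
   [1.0, 1.0, 49.0, -0.0, 0.003, 0.001]
```

Held top = TCP+45.5, so the bottom is at TCP+17.5 and touches the floor at TCP≈12.

step_arm --pt "1 1 48 0 0.003 0.002 -1" --pt "1 1 48 0 0.003 0 -1" --pt "0 0 20 0 0 0 -1" --pt "0 0 4 0 0 0 -1" --pt "0 0 0 0 0 0 -1"

```text
time_s: 24.45
eef_pos: [0.5221, -0.1766, 0.0189]
tcp_rot: [0.001, 1.0, 0.027, 0.002]
ft_force: [0.7, -0.4, -0.3]
opening: 0.0287
gripper_force: 50.3
```

step_arm --pt "0 0 2.5 0 0 0 -1" --pt "0 0 2 0 0 0 -1" --pt "0 0 0 0 0 0 -1"

```text
time_s: 24.82
eef_pos: [0.5212, -0.1765, 0.0135]
tcp_rot: [0.0, 1.0, 0.026, 0.001]
ft_force: [0.4, -1.0, -1.2]
opening: 0.0287
gripper_force: 50.3
```

step_arm --pt "0 0 2.5 0 0 0 -1" --pt "0 0 0 0 0 0 -1" --pt "0 0 0 0 0 0 0.2" --pt "0 0 0 0 0 0 0.2" --pt "0 0 0 0 0 0 0.2"

```text
time_s: 25.45
eef_pos: [0.521, -0.1765, 0.0106]
tcp_rot: [0.0, 1.0, 0.026, 0.0]
ft_force: [0.2, -0.6, -0.1]
opening: 0.0513
gripper_force: 0.0
```

step_arm --pt "0 0 -30 0 0 0 0.2" --pt "0 0 -50 0 0 0 0.2" --pt "0 0 -60 0 0 0 0.3" --pt "0 0 -40 0 0 0 0.3" --pt "0 0 0 0 0 0 0.3"

```text
time_s: 26.08
eef_pos: [0.5227, -0.1773, 0.1937]
tcp_rot: [0.001, 1.0, 0.026, 0.004]
ft_force: [-0.3, -0.1, -0.1]
opening: 0.0553
gripper_force: 0.0
```

```bash
python3 - <<'E'
from h import *
s=ctrl.sense(); print(s['time_s'],s['eef_pos'],s['gripper_force'])
w=grab('wrist'); D=cloud(w); r=probe(D,.048,.07,.522,-.174); print(r, B.inv().apply([*(r[0][0]-BO[:2]),0]))
t=grab('top'); C=cloud(t); c,mm,_=cen(roi(mask(t,(0,150,80),(6,255,255)),185,290,170,250)); print(c,rect(C[mm]))
m=C.copy(); print('red',probe(C,.018,.045,.560,.310))
plan([((515,110,150),-80),((557,310,80),-77)],step=50)
E
```

```text
26.075 [ 0.52271417 -0.17734189  0.19372835] 0.0
((array([ 521.4, -178.1]), array([100.9,  43.6]), 4.19), np.int64(4754), np.float64(0.05802413588828878)) [ -2.73290143 -68.95310907   0.        ]
[222.40178571 203.41071429] (array([606.6, 262.4]), array([28.4, 34.4]), 12.22)
red ((array([577.1, 258.7]), array([101.4,  37.3]), 16.51), np.int64(358), np.float64(0.0305607965016087))
-> [515. 110. 150.] -80
   [2.0, -48.0, 7.0, 0.0, -0.0, -0.02]
   [2.0, -48.0, 7.0, 0.0, -0.0, -0.02]
   [4.0, -47.0, 7.0, 0.0, -0.0, -0.02]
   [4.0, -47.0, 6.0, 0.0, -0.0, -0.02]
   [5.0, -47.0, 7.0, 0.0, -0.0, -0.021]
   [7.0, -48.0, 6.0, 0.0, -0.001, -0.02]
-> [557. 310.  80.] -77
   [15.0, -38.0, 14.0, 0.0, 0.0, -0.011]
   [16.0, -38.0, 14.0, 0.0, 0.0, -0.01]
   [16.0, -37.0, 14.0, 0.0, 0.0, -0.011]
   [16.0, -37.0, 14.0, 0.0, 0.0, -0.01]
   [17.0, -38.0, 14.0, 0.0, 0.0, -0.011]
```

Orange lies flat in the chamber. The red probe has been knocked to about (577,259), so I'll go there and measure it again from close by.

step_arm --pt "2 -48 7 0 0 -0.02 0.3" --pt "2 -48 7 0 0 -0.02 0.3" --pt "4 -47 7 0 0 -0.02 0.3" --pt "4 -47 6 0 0 -0.02 0.3" --pt "5 -47 7 0 0 -0.021 0.3"

```text
time_s: 26.8
eef_pos: [0.5144, 0.0627, 0.1547]
tcp_rot: [0.001, 0.997, 0.077, -0.001]
ft_force: [0.6, -0.2, 0.2]
opening: 0.0552
gripper_force: 0.0
```

step_arm --pt "7 -48 6 0 0 -0.02 0.3" --pt "25 -45 14 0 0 -0.02 0.3" --pt "25 -45 14 0 0 -0.02 0.3" --pt "25 -40 14 0 0 -0.02 0.3" --pt "0 0 0 0 0 0 0.3"

```text
time_s: 27.42
eef_pos: [0.5622, 0.2559, 0.1044]
tcp_rot: [0.001, 0.993, 0.12, -0.002]
ft_force: [0.4, -0.6, -1.0]
opening: 0.0557
gripper_force: 0.0
```

```bash
cat > near.py <<'E'
from h import *
s=ctrl.sense(); print(s['time_s'],s['eef_pos'])
w=grab('wrist'); D=cloud(w); c,mm,_=cen(mask(w,(0,150,80),(6,255,255))); r=rect(D[mm]); print(c,r)
h=r[0]/1000; p=probe(D,.018,.045,h[0]-.03,h[1]-.007); print(p); c0=p[0][0]; a=np.degrees(np.arctan2(*(r[0]-c0)[::-1])); print(a)
plan([((c0[0],c0[1],60),a-90),((c0[0],c0[1],-17),a-90)],step=45)
E
python3 near.py
```

```text
27.425 [0.56218227 0.25586324 0.10441181]
[282.39866628 144.7509423 ] (array([608.3, 265.1]), array([35.3, 40.3]), 12.96)
((array([577.3, 258.6]), array([100.6,  44. ]), 11.63), np.int64(7515), np.float64(0.03099329227851358))
11.842076115327766
-> [577. 259.  60.] -78.15792388467223
   [8.0, -1.0, 23.0, 0.002, 0.002, 0.015]
   [7.9, -1.5, 22.4, 0.001, 0.002, 0.015]
-> [577. 259. -17.] -78.15792388467223
   [-0.0, 0.0, 38.0, 0.0, -0.0, 0.0]
   [-0.0, 0.0, 39.0, 0.0, -0.0, 0.0]
```

step_arm --pt "7 -1 23 0.002 0.002 0.015 0.3" --pt "6.5 -1.5 22 0 0.002 0.015 0.3" --pt "0 0 38 0 0 0 0.3" --pt "0 0 31 0 0 0 0.3" --pt "0 0 8 0 0 0 0.3"

```text
time_s: 28.1
eef_pos: [0.5752, 0.2557, -0.0166]
tcp_rot: [0.0, 0.995, 0.101, -0.0]
ft_force: [1.0, 0.8, 0.7]
opening: 0.0553
gripper_force: 0.0
```

step_arm --pt "0 0 0 0 0 0 -1" --pt "0 0 0 0 0 0 -1" --pt "0 0 0 0 0 0 -1" --pt "0 0 0 0 0 0 -1" --pt "0 0 0 0 0 0 -1"

```text
time_s: 28.72
eef_pos: [0.5776, 0.2576, -0.0126]
tcp_rot: [-0.001, 0.995, 0.102, 0.003]
ft_force: [0.1, 0.6, 3.8]
opening: 0.0287
gripper_force: 52.5
```

step_arm --pt "0 0 -40 0 0 0 -1" --pt "0 0 -50 0 0 0 -1" --pt "0 0 -50 0 0 0 -1" --pt "0 0 -30 0 0 0 -1" --pt "0 0 0 0 0 0 -1"

```text
time_s: 29.35
eef_pos: [0.5778, 0.2574, 0.1588]
tcp_rot: [-0.002, 0.995, 0.102, 0.005]
ft_force: [-0.2, -0.7, -1.9]
opening: 0.0291
gripper_force: 51.9
```

```bash
python3 - <<'E'
from h import *
s=ctrl.sense(); print(s['time_s'],s['eef_pos'],s['gripper_force'])
g=box(-3,60,0)
plan([((515,130,150),-80),((g[0],g[1],140),-86.9)],step=50)
E
```

```text
29.35 [0.57780138 0.25741251 0.15884798] 51.86691105365753
-> [515. 130. 150.] -80
   [-29.0, 37.0, 3.0, -0.001, -0.003, 0.01]
   [-29.0, 38.0, 2.0, -0.001, -0.003, 0.01]
   [-28.0, 38.0, 3.0, -0.001, -0.003, 0.009]
-> [514. -49. 140.] -86.9
   [-8.0, 44.0, 3.0, 0.0, -0.0, 0.03]
   [-7.0, 44.0, 2.0, 0.0, -0.0, 0.03]
   [-5.0, 45.0, 3.0, 0.0, -0.0, 0.03]
   [-4.0, 45.0, 2.0, 0.0, -0.0, 0.031]
```

step_arm --pt "-29 37 3 -0.001 -0.003 0.01 -1" --pt "-29 38 2 -0.001 -0.003 0.01 -1" --pt "-28 38 3 -0.001 -0.003 0.009 -1" --pt "-8 44 3 0 0 0.03 -1" --pt "-7 44 2 0 0 0.03 -1"

```text
time_s: 29.98
eef_pos: [0.5113, 0.0393, 0.142]
tcp_rot: [0.001, 0.998, 0.057, -0.003]
ft_force: [0.9, 0.2, -1.4]
opening: 0.0288
gripper_force: 51.8
```

step_arm --pt "-5 45 3 0 0 0.03 -1" --pt "-4 45 2 0 0 0.031 -1" --pt "0 0 0 0 0 0 -1" --pt "0 0 0 0 0 0 -1"

```text
time_s: 30.48
eef_pos: [0.5121, -0.0495, 0.1377]
tcp_rot: [0.001, 1.0, 0.027, -0.003]
ft_force: [0.7, 0.3, -1.2]
opening: 0.0287
gripper_force: 51.8
```

```bash
python3 - <<'E'
from h import *
s=ctrl.sense(); print(s['time_s'],s['eef_pos'],s['gripper_force'])
w=grab('wrist'); D=cloud(w); c,mm,st=cen(mask(w,(0,150,80),(6,255,255))); P=D[mm]; P=P[~np.isnan(P[:,0])]; print(c,rect(P),np.median(P[:,2]))
g=box(-3,60,0); plan([((g[0],g[1],40),-86.9)],step=50)
E
```

```text
30.475 [ 0.51210807 -0.04954826  0.13766132] 51.80310666561127
[280.20118214 227.82552539] (array([545.1, -48.9]), array([34.5, 43.3]), 3.96) 0.18093061130978783
-> [514. -49.  40.] -86.9
   [1.0, 0.0, 49.0, 0.001, 0.003, 0.001]
   [1.0, 0.0, 49.0, 0.001, 0.003, 0.0]
```

step_arm --pt "1 0 49 0 0.003 0 -1" --pt "1 0 49 0 0.003 0 -1" --pt "0 0 16 0 0 0 -1" --pt "0 0 4 0 0 0 -1" --pt "0 0 0 0 0 0 -1"

```text
time_s: 31.15
eef_pos: [0.5159, -0.0503, 0.0219]
tcp_rot: [0.001, 1.0, 0.027, 0.002]
ft_force: [-0.0, -0.1, -0.8]
opening: 0.0289
gripper_force: 51.8
```

step_arm --pt "0 0 2 0 0 0 -1" --pt "0 0 2 0 0 0 -1" --pt "0 0 0 0 0 0 -1"

```text
time_s: 31.52
eef_pos: [0.5149, -0.0503, 0.0171]
tcp_rot: [0.001, 1.0, 0.027, 0.001]
ft_force: [-0.4, 0.2, -1.5]
opening: 0.0289
gripper_force: 51.8
```

step_arm --pt "0 0 2 0 0 0 -1" --pt "0 0 1 0 0 0 -1" --pt "0 0 0 0 0 0 0.2" --pt "0 0 0 0 0 0 0.2" --pt "0 0 0 0 0 0 0.2"

```text
time_s: 32.15
eef_pos: [0.5148, -0.0504, 0.0138]
tcp_rot: [0.001, 1.0, 0.027, 0.001]
ft_force: [-1.0, 0.0, 0.3]
opening: 0.0514
gripper_force: 0.0
```

step_arm --pt "0 0 -30 0 0 0 0.2" --pt "0 0 -60 0 0 0 0.2" --pt "0 0 -60 0 0 0 0.3" --pt "0 0 -60 0 0 0 0.3" --pt "0 0 -60 0 0 0 0.3"

```text
time_s: 32.78
eef_pos: [0.5138, -0.0498, 0.2856]
tcp_rot: [0.001, 1.0, 0.027, 0.001]
ft_force: [1.7, 0.5, -0.3]
opening: 0.0554
gripper_force: 0.0
```

```bash
python3 - <<'E'
from h import *
s=ctrl.sense(); print(s['time_s'],s['eef_pos'],s['joints'])
w=grab('wrist'); save(w,'w6.png'); D=cloud(w)
for y in(60,-69):
    g=box(-3,y,0)/1000; r=probe(D,.04,.075,g[0],g[1]); print(r,B.inv().apply([*(r[0][0]-BO[:2]),0]))
t=grab('top'); C=cloud(t); save(t,'t6.png'); c,mm,_=cen(roi(mask(t,(45,100,40),(85,255,255)),180,280,240,330)); print('green',c,rect(C[mm]),np.nanmedian(C[mm][:,2]))
g=box(168,0,0)
plan([((520,-110,300),3.1),((686.5,-100,300),3.1)],step=50)
E
```

```text
32.775 [ 0.51378908 -0.04981835  0.2856237 ] [-0.89877036  0.20627428  1.0846639   1.83516296 -0.19299026  1.21261309
 -1.27237964]
((array([515.2, -51.9]), array([101.1,  43.6]), 3.99), np.int64(3060), np.float64(0.05803160516616385)) [-2.09908258 57.39750737  0.        ]
((array([ 521.7, -177.9]), array([100.2,  44.3]), 4.29), np.int64(3312), np.float64(0.0579146901661555)) [ -2.42252466 -68.76962538   0.        ]
green [239.18518519 284.80246914] (array([371.5, 215.6]), array([39.1, 32.8]), 7.07) 0.0328214328718156
-> [ 520. -110.  300.] 3.1
   [-0.0, 6.0, -1.0, -0.001, -0.001, 0.157]
   [1.0, 6.0, -1.0, -0.001, -0.001, 0.157]
   [2.0, 6.0, -1.0, -0.001, -0.001, 0.157]
   [3.0, 5.0, -1.0, -0.001, -0.001, 0.157]
   [3.2, 4.8, -1.0, -0.001, -0.001, 0.157]
   [3.9, 4.3, -1.0, -0.001, -0.001, 0.157]
   [4.6, 3.6, -1.0, -0.001, -0.001, 0.157]
   [5.1, 2.9, -1.0, -0.001, -0.001, 0.157]
   [5.4, 2.0, -1.0, -0.002, -0.002, 0.157]
   [5.7, 1.1, -1.0, -0.001, -0.001, 0.157]
-> [ 686. -100.  300.] 3.1
   [-0.0, -42.0, -0.0, -0.0, -0.0, 0.0]
   [-0.0, -42.0, -0.0, -0.0, -0.0, 0.0]
   [-0.0, -41.0, -0.0, -0.0, -0.0, 0.0]
   [-1.0, -42.0, -0.0, -0.0, -0.0, 0.0]
```

View pics/w6.png

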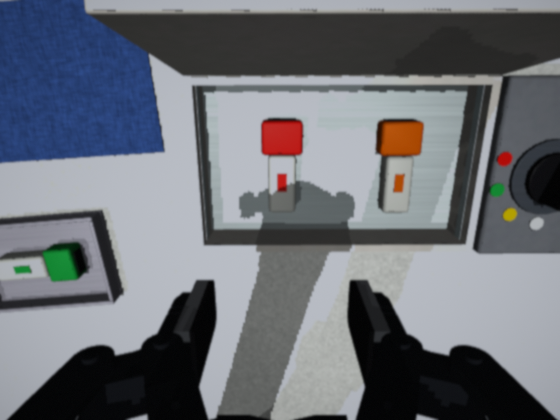

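Both used probes lie flat in the chamber: red (282,163), orange (398,165). The green one is in the tray. Now to shut the lid, turning the wrist back the other way to stay within its range.

```bash
python3 - <<'E'
from h import *
plan([((590,-75,310),-42),((688,-96,310),3.1),((688,-96,191),3.1)],step=50)
E
```

```text
-> [590. -75. 310.] -42
   [14.0, 6.0, -4.0, 0.001, -0.003, -0.157]
   [13.0, 8.0, -4.0, 0.001, -0.002, -0.157]
   [12.0, 9.0, -4.0, 0.002, -0.003, -0.157]
   [10.2, 11.4, -3.8, 0.001, -0.002, -0.157]
   [8.4, 12.9, -3.8, 0.001, -0.003, -0.156]
-> [688. -96. 310.] 3.1
   [10.0, 17.0, 0.0, 0.0, 0.0, -0.157]
   [7.0, 19.0, 0.0, 0.0, 0.0, -0.158]
   [4.0, 20.0, 0.0, 0.0, 0.0, -0.157]
   [1.1, 19.9, 0.0, 0.0, 0.0, -0.158]
   [-2.0, 19.8, 0.0, 0.0, 0.001, -0.157]
-> [688. -96. 191.] 3.1
   [-0.0, -0.0, 40.0, 0.0, -0.0, -0.0]
   [-0.0, -0.0, 40.0, 0.0, -0.0, -0.0]
   [-0.1, -0.0, 39.0, 0.0, -0.0, -0.0]
```

step_arm --pt "14 6 -4 0 -0.003 -0.157 0" --pt "13 8 -4 0 -0.002 -0.157 0" --pt "12 9 -4 0 -0.003 -0.157 0" --pt "10 11.5 -4 0 -0.002 -0.157 0" --pt "8.5 13 -4 0 -0.003 -0.156 0"

```text
time_s: 33.5
eef_pos: [0.5866, -0.0739, 0.303]
tcp_rot: [0.001, 0.912, 0.409, -0.006]
ft_force: [-0.4, -0.9, -0.0]
opening: 0.0425
gripper_force: 0.0
```

step_arm --pt "10 17 0 0 0 -0.157 0" --pt "7 19 0 0 0 -0.158 0" --pt "4 20 0 0 0 -0.157 0" --pt "1 20 0 0 0 -0.158 0" --pt "-2 20 0 0 0 -0.157 0"

```text
time_s: 34.12
eef_pos: [0.685, -0.0951, 0.3018]
tcp_rot: [-0.001, 0.686, 0.728, -0.006]
ft_force: [1.0, 0.1, 0.9]
opening: 0.0426
gripper_force: 0.0
```

step_arm --pt "0 0 0 0 0 0 0" --pt "0 0 0 0 0 0 0"

```text
time_s: 34.38
eef_pos: [0.684, -0.0951, 0.3024]
tcp_rot: [-0.001, 0.689, 0.725, -0.006]
ft_force: [-0.7, -0.3, -0.2]
opening: 0.0429
gripper_force: 0.0
```

```bash
python3 - <<'E'
from h import *
t=grab('top'); C=cloud(t); s=ctrl.sense(); print(s['eef_pos'],s['opening'],s['joints'][6])
w=grab('wrist'); D=cloud(w); Q=B.inv().apply((D.reshape(-1,3)*1000-BO)); m=(Q[:,0]>145)&(Q[:,0]<190)&(Q[:,2]>228)&(Q[:,2]<255)&(abs(Q[:,1])<75); print(m.sum(),np.nanmedian(Q[m],0),np.nanpercentile(Q[m],[2,98],axis=0))
plan([((688,-96,191),3.1)],step=45)
E
```

```text
[ 0.68399471 -0.09494388  0.30270232] 0.04256858608489426 0.36283509542082426
3874 [165.36014566  14.02664816 244.68750291] [[146.56205932 -64.95802416 241.00766014]
 [171.3757022   69.9599892  247.63892927]]
-> [688. -96. 191.] 3.1
   [-0.0, 2.0, 37.0, -0.003, 0.002, -0.0]
   [-0.0, 1.0, 37.0, -0.003, 0.002, -0.001]
   [-0.9, 1.6, 37.9, -0.004, 0.003, -0.0]
```

Handle centre at box x≈166, which matches. I'll go down and grip it.

step_arm --pt "0 2 37 -0.003 0.002 0 0" --pt "0 1 37 -0.003 0.002 0 0" --pt "0 0 37 -0.004 0.002 0 0" --pt "0 0 0 0 0 0 0"

```text
time_s: 34.98
eef_pos: [0.685, -0.0946, 0.1896]
tcp_rot: [-0.002, 0.688, 0.726, -0.002]
ft_force: [0.7, -0.1, 0.3]
opening: 0.0427
gripper_force: 0.0
```

step_arm --pt "0 0 0 0 0 0 -1" --pt "0 0 0 0 0 0 -1" --pt "0 0 0 0 0 0 -1" --pt "0 0 0 0 0 0 -1" --pt "0 0 0 0 0 0 -1" --newtons 30

```text
time_s: 35.6
eef_pos: [0.6864, -0.0957, 0.1942]
tcp_rot: [0.0, 0.688, 0.726, -0.0]
ft_force: [-5.9, 1.6, 5.3]
opening: 0.0089
gripper_force: 29.5
```

```bash
python3 - <<'E'
from h import *
s=ctrl.sense(); print(s['time_s'],s['eef_pos'],s['opening'],s['gripper_force'])
th=np.array([1.7,1.65,1.52,1.38,1.24,1.1,.96,.82,.68,.54,.4,.26,.15,.06,0])
pos=np.stack([90-168*np.cos(th)+55*np.sin(th),80.5+168*np.sin(th)+55*np.cos(th)],1)
print(np.c_[th[1:]*100,np.diff(pos,axis=0)*[1,-1]*1,[box(x,0,z)[[0,2]]-[0,50] for x,z in pos[1:]]].round(1).tolist())
E
```

```text
35.6 [ 0.68639112 -0.09565341  0.19415599] 0.008897484584942312 29.46427434682846
[[165.0, -8.1, -3.6, 678.3, 193.6], [152.0, -21.7, -7.5, 656.6, 201.1], [138.0, -24.3, -4.8, 632.4, 205.9], [124.0, -24.7, -1.4, 607.7, 207.3], [110.0, -24.6, 2.1, 583.1, 205.2], [96.0, -24.1, 5.5, 559.0, 199.7], [82.0, -23.1, 8.8, 536.0, 190.9], [68.0, -21.6, 12.0, 514.4, 178.9], [54.0, -19.8, 14.9, 494.6, 164.0], [40.0, -17.5, 17.5, 477.1, 146.6], [26.0, -14.9, 19.7, 462.3, 126.8], [15.0, -9.7, 16.9, 452.6, 110.0], [6.0, -6.5, 14.5, 446.1, 95.5], [0.0, -3.6, 10.0, 442.5, 85.5]]
```

step_arm --pt "0 -8.1 -3.6 0 0 0 -1" --pt "0 -21.7 -7.5 0 0 0 -1" --pt "0 -24.3 -4.8 0 0 0 -1" --pt "0 0 0 0 0 0 -1"

```text
time_s: 36.1
eef_pos: [0.6335, -0.0986, 0.2111]
tcp_rot: [0.002, 0.688, 0.726, 0.002]
ft_force: [-1.0, 0.3, 9.3]
opening: 0.0086
gripper_force: 30.7
```

step_arm --pt "0 -24.7 -1.4 0 0 0 -1" --pt "0 -24.6 2.1 0 0 0 -1" --pt "0 -24.1 5.5 0 0 0 -1" --pt "0 0 0 0 0 0 -1"

```text
time_s: 36.6
eef_pos: [0.5578, -0.1029, 0.2027]
tcp_rot: [-0.001, 0.688, 0.726, -0.001]
ft_force: [-6.5, -0.6, 10.1]
opening: 0.0091
gripper_force: 32.0
```

step_arm --pt "0 -23.1 8.8 0 0 0 -1" --pt "0 -21.6 12 0 0 0 -1" --pt "0 0 0 0 0 0 -1"

```text
time_s: 36.98
eef_pos: [0.5127, -0.1053, 0.1803]
tcp_rot: [-0.001, 0.688, 0.726, -0.002]
ft_force: [-6.1, -1.3, 2.9]
opening: 0.0084
gripper_force: 32.2
```

step_arm --pt "0 -19 15 0 0 0 -1" --pt "0 -17.5 17.5 0 0 0 -1" --pt "0 0 0 0 0 0 -1"

```text
time_s: 37.35
eef_pos: [0.4763, -0.1073, 0.1472]
tcp_rot: [-0.002, 0.688, 0.726, -0.003]
ft_force: [-5.4, -3.3, -0.4]
opening: 0.0088
gripper_force: 32.6
```

step_arm --pt "0 -14 19.7 0 0 0 -1" --pt "0 -9.7 17 0 0 0 -1" --pt "0 0 0 0 0 0 -1"

```text
time_s: 37.72
eef_pos: [0.4523, -0.1087, 0.1101]
tcp_rot: [-0.002, 0.688, 0.726, -0.003]
ft_force: [-7.1, -3.9, -1.8]
opening: 0.0084
gripper_force: 33.2
```

step_arm --pt "0 -4 9 0 0 0 -1" --pt "0 -2.5 5.5 0 0 0 -1" --pt "0 0 0 0 0 0 -1"

```text
time_s: 38.1
eef_pos: [0.4461, -0.109, 0.096]
tcp_rot: [-0.002, 0.688, 0.726, -0.003]
ft_force: [-7.1, -3.3, -1.4]
opening: 0.0087
gripper_force: 33.5
```

step_arm --pt "0 -1.3 4 0 0 0 -1" --pt "0 0 0 0 0 0 -1"

```text
time_s: 38.35
eef_pos: [0.4447, -0.1091, 0.0921]
tcp_rot: [-0.002, 0.688, 0.726, -0.003]
ft_force: [-7.4, -3.3, 1.6]
opening: 0.0085
gripper_force: 33.8
```

step_arm --pt "0 -1 3 0 0 0 -1" --pt "0 0 0 0 0 0 -1"

```text
time_s: 38.6
eef_pos: [0.4437, -0.1091, 0.0892]
tcp_rot: [-0.002, 0.688, 0.726, -0.003]
ft_force: [-9.1, -2.5, 2.4]
opening: 0.0088
gripper_force: 33.9
```

step_arm --pt "0 0 2 0 0 0 -1" --pt "0 0 0 0 0 0 -1"

```text
time_s: 38.85
eef_pos: [0.4429, -0.1091, 0.0871]
tcp_rot: [-0.003, 0.688, 0.726, -0.003]
ft_force: [-10.1, -2.3, 2.5]
opening: 0.0089
gripper_force: 34.2
```

step_arm --pt "0 1 2 0 0 0 -1" --pt "0 0 0 0 0 0 -1"

```text
time_s: 39.1
eef_pos: [0.442, -0.1091, 0.0849]
tcp_rot: [-0.005, 0.688, 0.726, -0.004]
ft_force: [-13.8, -2.9, 7.1]
opening: 0.0088
gripper_force: 34.6
```

step_arm --pt "0 0 2 0 0 0 -1" --pt "0 0 0 0 0 0 -1"

```text
time_s: 39.35
eef_pos: [0.442, -0.109, 0.0845]
tcp_rot: [-0.005, 0.688, 0.726, -0.004]
ft_force: [-19.2, -1.7, 26.5]
opening: 0.0087
gripper_force: 36.5
```

step_arm --pt "0 0 2 0 0 0 -1" --pt "0 0 0 0 0 0 -1"

```text
time_s: 39.6
eef_pos: [0.4421, -0.1091, 0.0836]
tcp_rot: [-0.006, 0.688, 0.726, -0.003]
ft_force: [-23.6, -0.4, 38.8]
opening: 0.0087
gripper_force: 38.2
```

The lid is on its hard stop. I release, rise and check its tilt.

step_arm --pt "0 1 -2 0 0 0 -1" --pt "0 0 0 0 0 0 0.2" --pt "0 0 0 0 0 0 0.2" --pt "0 0 0 0 0 0 0.2" --pt "0 0 0 0 0 0 0.2"

```text
time_s: 40.22
eef_pos: [0.4489, -0.1083, 0.0841]
tcp_rot: [0.001, 0.688, 0.726, -0.0]
ft_force: [0.4, 0.6, 0.1]
opening: 0.0513
gripper_force: 0.0
```

step_arm --pt "0 0 -40 0 0 0 0.2" --pt "0 0 -60 0 0 0 0.2" --pt "0 0 -60 0 0 0 0.2" --pt "0 0 0 0 0 0 0.2"

```text
time_s: 40.72
eef_pos: [0.4515, -0.1088, 0.2485]
tcp_rot: [0.004, 0.688, 0.726, 0.004]
ft_force: [-0.2, -0.0, -0.5]
opening: 0.0514
gripper_force: 0.0
```

```bash
python3 - <<'E'
from h import *
s=ctrl.sense(); print(s['time_s'],s['eef_pos'],s['joints'])
w=grab('wrist'); t=grab('top'); save(w,'w7.png')
for f in(w,t,grab('side')):
    D=cloud(f); Q=B.inv().apply((D.reshape(-1,3)*1000-BO)); m=(abs(Q[:,0])<85)&(abs(Q[:,1])<140)&(abs(Q[:,2]-92)<12); P=Q[m]
    print('lid',np.linalg.lstsq(np.c_[P[:,:2],np.ones(len(P))],P[:,2],rcond=None)[0], 'handle',np.nanpercentile(Q[(abs(Q[:,0]+78)<6)&(abs(Q[:,1])<60)&(Q[:,2]>125)&(Q[:,2]<160)][:,2],[50,90]))
    # knob bar
    k=(np.hypot(Q[:,0]+5,Q[:,1]+206)<32)&(Q[:,2]>122)&(Q[:,2]<142); K=Q[k]
    if len(K)>10: print('knob',rect(K/1000),np.median(K[:,2]),k.sum())
g=box(-5,-206,0); print(g)
plan([((g[0],g[1],190),93.1)],step=50)
E
```

```text
40.725 [ 0.4514938  -0.10881442  0.24854288] [-0.53353972  0.06065909  0.72587677  1.98803031 -0.04748663  1.09790891
  0.2670215 ]
lid [ 1.48534795e-03 -1.35571209e-03  9.10793335e+01] handle [139.9172965 141.1707824]
knob (array([ -10.7, -202.6]), array([15.4, 35.9]), 71.18) 132.90721824991758 679
lid [ 4.04191149e-04 -2.88715396e-03  9.08985994e+01] handle [139.62878804 142.58892815]
knob (array([-2.000e-01, -2.064e+02]), array([14.5, 40.4]), 72.55) 133.62125802850343 69
lid [1.69892040e-03 5.59074407e-04 9.05493556e+01] handle [139.50979499 141.22522602]
knob (array([  -4.7, -206.6]), array([15.1, 49.2]), 73.49) 132.64402723061053 230
[ 526.54755212 -315.06894815    0.        ]
-> [ 527. -315.  190.] 93.1
   [-21.0, 7.0, 5.0, -0.0, -0.0, -0.157]
   [-22.0, 3.0, 5.0, -0.0, -0.0, -0.157]
   [-22.0, -0.0, 5.0, -0.0, -0.0, -0.157]
   [-22.0, -4.0, 5.0, -0.0, -0.0, -0.157]
   [-21.0, -7.0, 6.0, -0.0, -0.0, -0.157]
   [-20.0, -10.0, 5.0, -0.0, -0.0, -0.157]
   [-18.0, -13.0, 6.0, -0.0, -0.0, -0.157]
   [-16.0, -16.0, 5.0, -0.0, -0.0, -0.157]
   [-13.0, -18.0, 6.0, -0.0, -0.0, -0.157]
   [-9.8, -19.2, 5.4, -0.001, -0.001, -0.158]
```

View pics/w7.png

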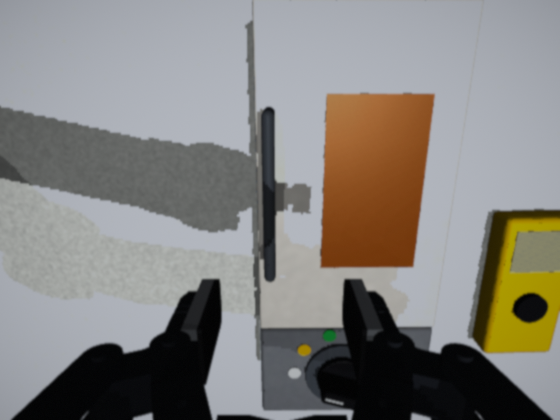

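The lid is shut: slope ≈0.001, handle top at 140 mm. The knob bar reads about 16° in this partial view, which fits neither detent, so I'll look at it from close above.

```bash
python3 - <<'E'
from h import *
plan([((595,-312,200),78)],step=50)
E
```

```text
-> [ 595. -312.  200.] 78
   [-26.0, 17.0, 5.0, -0.0, -0.0, -0.163]
   [-29.0, 12.0, 5.0, -0.0, -0.0, -0.163]
   [-31.0, 8.0, 6.0, -0.0, -0.0, -0.163]
   [-31.0, 3.0, 5.0, -0.0, -0.0, -0.164]
   [-31.0, -3.0, 6.0, -0.0, -0.0, -0.163]
   [-31.0, -8.0, 5.0, -0.0, -0.0, -0.164]
   [-29.0, -12.0, 6.0, -0.001, -0.0, -0.163]
   [-26.6, -17.3, 5.3, -0.0, -0.001, -0.164]
```

step_arm --pt "-26 17 5 0 0 -0.163 0.2" --pt "-29 12 5 0 0 -0.163 0.2" --pt "-31 8 6 0 0 -0.163 0.2" --pt "-31 3 5 0 0 -0.164 0.2" --pt "-31 -3 6 0 0 -0.163 0.2"

```text
time_s: 41.5
eef_pos: [0.5394, -0.2357, 0.2144]
tcp_rot: [-0.002, 0.341, 0.94, -0.001]
ft_force: [0.8, 0.6, 0.3]
opening: 0.0509
gripper_force: 0.0
```

step_arm --pt "-31 -8 5 0 0 -0.164 0.2" --pt "-29 -12 6 0 0 -0.163 0.2" --pt "-26.5 -17 5 0 0 -0.164 0.2" --pt "0 0 0 0 0 0 0.2" --pt "0 0 0 0 0 0 0.2"

```text
time_s: 42.12
eef_pos: [0.5946, -0.3115, 0.1994]
tcp_rot: [-0.001, 0.105, 0.994, 0.0]
ft_force: [0.7, 0.7, -0.3]
opening: 0.0513
gripper_force: 0.0
```

```bash
cat > knob.py <<'E'
from h import *
import sys
s=ctrl.sense(); print(s['time_s'],s['eef_pos'],s['joints'][6])
w=grab('wrist'); D=cloud(w); Q=B.inv().apply((D.reshape(-1,3)*1000-BO)).reshape(D.shape)
m=((np.hypot(Q[...,0]+5,Q[...,1]+206)<32)&(Q[...,2]>128)&(Q[...,2]<142)); K=Q[m]; print('bar',rect(K/1000),np.median(K[:,2]),m.sum())
g=cv2.cvtColor(w['img'],cv2.COLOR_RGB2GRAY); L=m&(g>110); 
if L.any():
    c=np.median(Q[L],0); print('white line',L.sum(),c,'a deg',np.degrees(np.arctan2(c[1]+206,-(c[0]+5))))
v,u=np.nonzero(m); 
if len(u): cv2.imwrite('pics/'+sys.argv[1],cv2.resize(w['img'][max(0,v.min()-50):v.max()+50,max(0,u.min()-60):u.max()+60,::-1],None,fx=3,fy=3)[:600,:800])
E
python3 knob.py k1.png
```

```text
42.125 [ 0.59464742 -0.31153575  0.19944361] 2.0048185963165923
bar (array([  -4. , -205.3]), array([14.2, 49.5]), 72.03) 133.93235763566005 1847
```

View pics/k1.png

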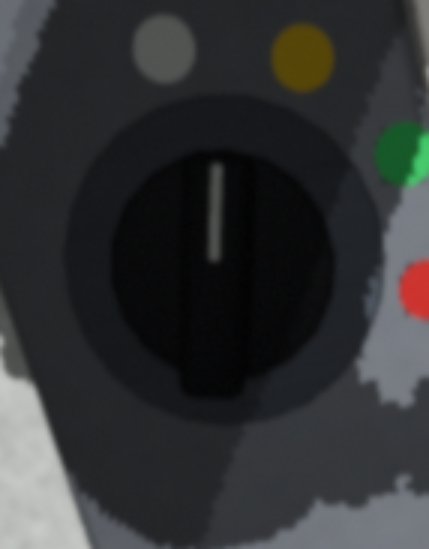

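The white line points between the white (165,50) and yellow (303,57) dots, about 18° past white. The green dot at (403,153) is a further 57–60° clockwise. I'll grip the bar at yaw 75°.

```bash
python3 - <<'E'
from h import *
g=box(-4.5,-205.6,0); print(g)
plan([((g[0],g[1],140),75.1),((g[0],g[1],83),75.1)],step=40)
E
```

```text
[ 527.02518893 -314.64249408    0.        ]
-> [ 527. -315.  140.] 75.1
   [22.0, -6.0, 20.0, -0.0, -0.001, 0.017]
   [22.0, -6.0, 20.0, -0.0, -0.0, 0.016]
   [21.3, -6.7, 20.1, -0.0, -0.001, 0.017]
-> [ 527. -315.   83.] 75.1
   [0.0, 0.0, 29.0, -0.0, 0.0, -0.0]
   [0.0, 0.0, 28.0, -0.0, 0.0, -0.0]
```

step_arm --pt "22 -6 20 0 -0.001 0.017 0.2" --pt "22 -6 20 0 0 0.017 0.2" --pt "21.5 -6.5 20 0 0 0.017 0.2" --pt "0 0 0 0 0 0 0.2" --pt "0 0 0 0 0 0 0.2"

```text
time_s: 42.8
eef_pos: [0.5294, -0.315, 0.1424]
tcp_rot: [0.002, 0.129, 0.992, -0.001]
ft_force: [0.9, -0.5, 0.2]
opening: 0.0513
gripper_force: 0.0
```

```bash
python3 knob.py k2.png; python3 - <<'E'
from h import *
g=box(-4.5,-205.6,0)
plan([((g[0],g[1],83),75.1)],step=40)
E
```

```text
42.8 [ 0.52943387 -0.31500523  0.14235063] 2.0320984046200405
bar (array([  -4.6, -204.8]), array([13.9, 48.8]), 71.59) 133.91175479449203 2298
-> [ 527. -315.   83.] 75.1
   [2.0, -0.0, 30.0, -0.001, 0.002, 0.0]
   [1.0, -0.2, 29.4, -0.0, 0.002, 0.001]
```

step_arm --pt "2 0 30 0 0.002 0 0.2" --pt "1 0 22 0 0.002 0 0.2" --pt "0 0 7 0 0 0 0.2" --pt "0 0 0 0 0 0 0.2"

```text
time_s: 43.35
eef_pos: [0.5258, -0.3149, 0.0827]
tcp_rot: [-0.001, 0.13, 0.992, -0.001]
ft_force: [0.5, -0.7, 0.3]
opening: 0.0511
gripper_force: 0.0
```

step_arm --pt "0 0 0 0 0 0 -1" --pt "0 0 0 0 0 0 -1" --pt "0 0 0 0 0 0 -1" --pt "0 0 0 0 0 0 -1" --pt "0 0 0 0 0 0 -1" --newtons 60

```text
time_s: 43.98
eef_pos: [0.5263, -0.313, 0.0836]
tcp_rot: [-0.0, 0.129, 0.992, 0.001]
ft_force: [-1.1, 4.3, 7.6]
opening: 0.0125
gripper_force: 60.4
```

step_arm --pt "0 0 0 0 0 0.1 -1" --pt "0 0 0 0 0 0.1 -1" --pt "0 0 0 0 0 0.1 -1" --pt "0 0 0 0 0 0 -1"

```text
time_s: 44.48
eef_pos: [0.5264, -0.3127, 0.0836]
tcp_rot: [-0.001, 0.276, 0.961, 0.001]
ft_force: [-0.2, 4.6, 6.2]
opening: 0.0127
gripper_force: 60.3
```

step_arm --pt "0 0 0 0 0 0.14 -1" --pt "0 0 0 0 0 0.14 -1" --pt "0 0 0 0 0 0.14 -1" --pt "0 0 0 0 0 0.14 -1" --pt "0 0 0 0 0 0 -1"

```text
time_s: 45.1
eef_pos: [0.5267, -0.3123, 0.0835]
tcp_rot: [-0.001, 0.531, 0.847, 0.001]
ft_force: [-0.6, 6.9, 7.9]
opening: 0.0126
gripper_force: 60.6
```

step_arm --pt "0 0 0 0 0 0.07 -1" --pt "0 0 0 0 0 0.07 -1" --pt "0 0 0 0 0 0 -1" --pt "0 0 0 0 0 0 -1"

```text
time_s: 45.6
eef_pos: [0.5268, -0.3123, 0.0836]
tcp_rot: [-0.001, 0.588, 0.809, 0.001]
ft_force: [-0.2, 5.7, 5.8]
opening: 0.0127
gripper_force: 60.3
```

```bash
python3 - <<'E'
from h import *
s=ctrl.sense(); q=s['tcp_rot']; R=Ro.from_quat([q[1],q[2],q[3],q[0]]); y=R.apply([0,1,0]); yaw=np.degrees(np.arctan2(y[1],y[0])); print(yaw,'a deg',93.1-yaw,s['moment'],s['ft_force'],s['opening'])
E
```

```text
17.931053057050754 a deg 75.16894694294925 [ 1.11971552 -0.00188801  0.13499268] [-0.20169179  5.66472916  5.80570957] 0.012719953402107898
```

step_arm --pt "0 0 0 0 0 0 0.2" --pt "0 0 0 0 0 0 0.2" --pt "0 0 0 0 0 0 0.2" --pt "0 0 0 0 0 0 0.2"

```text
time_s: 46.1
eef_pos: [0.5248, -0.3151, 0.0822]
tcp_rot: [-0.001, 0.59, 0.808, -0.001]
ft_force: [-0.1, -0.2, 0.3]
opening: 0.0514
gripper_force: 0.0
```

step_arm --pt "0 0 -30 0 0 0 0.2" --pt "0 0 -50 0 0 0 0.2" --pt "0 0 -40 0 0 0 0.2" --pt "-50 0 0 0 0 0 0.2" --pt "0 0 0 0 0 0 0.2"

```text
time_s: 46.72
eef_pos: [0.5398, -0.3661, 0.2029]
tcp_rot: [0.0, 0.591, 0.807, -0.002]
ft_force: [-0.3, 0.1, 0.1]
opening: 0.0517
gripper_force: 0.0
```

```bash
python3 knob.py k3.png
```

```text
46.725 [ 0.53983456 -0.36608623  0.20289902] 1.209128910131401
bar (array([  -4.5, -205.3]), array([13.6, 48.6]), 15.34) 134.02118132734182 1690
white line 122 [  -7.76125464 -192.49390662  134.69566182] a deg 78.44538819106583
```

View pics/k3.png

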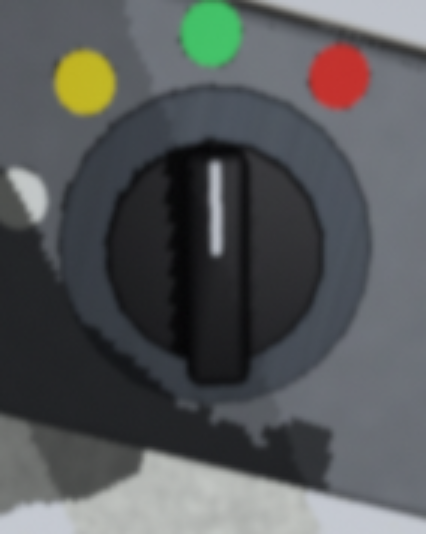

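The white line now points at the green dot (211,33): bar angle 74.7° = 1.303 rad, in the detent. A last check of the tray and the lid, then I hand in.

```bash
python3 - <<'E'
from h import *
t=grab('top'); C=cloud(t); c,mm,_=cen(roi(mask(t,(45,100,40),(85,255,255)),180,280,240,330)); print('green',rect(C[mm]),np.nanmedian(C[mm][:,2]))
Q=B.inv().apply((cloud(grab('side')).reshape(-1,3)*1000-BO)); m=(abs(Q[:,0])<85)&(abs(Q[:,1])<130)&(abs(Q[:,2]-92)<12); P=Q[m]; sl=np.linalg.lstsq(np.c_[P[:,:2],np.ones(len(P))],P[:,2],rcond=None)[0]; print('lid',sl)
m=roi(((C[...,2]>.018)&(C[...,2]<.05)).astype(np.uint8),192,280,182,243); print('on mat px',m.sum())
s=ctrl.sense(); print(s['ft_force'],s['time_s'])
if abs(sl[0])<.01 and abs(np.nanmedian(C[mm][:,2])-.033)<.004: print(ctrl.hand_in())
E
```

```text
green (array([372.2, 215.1]), array([38.4, 32.1]), 11.0) 0.03246507221835704
lid [-2.86892152e-03 -1.04617937e-03  9.02961510e+01]
on mat px 0
[ 0.49281771  1.36879714 -1.28557733] 46.875
the job is handed in; nothing more can be done
None
```

The job is done and handed in after about 47 s on the robot's clock: the green probe is in the tray, the red and orange probes are in the box (no blue one was there), the lid is shut, and the knob was then turned to the green mark and clicked in.

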